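# Move three media vessels on to their next instrument

### The arm

A 6-joint arm with a two-finger parallel gripper is mounted at the origin on the work surface. World frame = base frame: x ahead of the robot, y to its left, z up, the work surface at z = 0. Lengths are in m, angles in rad, forces in N, time in s.
With the tool pointing down it reaches from about 0.325 to 0.9 m from the base axis. Payload 6.1 kg.
Tool frame: the origin (TCP) lies midway between the tips of the shut fingers; the grasp point (between the pads) lies pinch_z behind it (pinch_z is the distance from the TCP to the grasp point, in m); z points along the fingers, y is the direction in which the jaws open and shut (so a half turn about z gives the same grasp; the last joint's range is limited). The gripper opens to 87 mm and grips with 3 to 60 N. Pads are 19 mm wide; open, the fingers measure 117 mm over their backs; the gripper's body (75 mm by 190 mm) begins 51 mm behind the grasp point.
Start: joints at [-1.362, 0.22, 1.526, -0, 1.395, -0.126], TCP at [0.205, -0.59, 0.223] pointing down, gripper open.
Joint ranges: [-2.98, 2.98], [-0.91, 2.08], [0.09, 2.57], [-1.24, 4.39], [0.2, 2.65], [-2.68, 2.68]. Speed limits (rad/s): [2.57, 2.57, 3.01, 3.14, 3.14, 3.14].

### API

Orientations are given as a unit quaternion [x, y, z, w].
In Python, from bench import read_state, camera, finish_job, pinch_z gives the robot as it stands.
- The arm moves only by the tool servo_tool, never from a script. Its argument "motion" is a list of rows, each an object with "linear": the shift along the tool's x, y, z in cm, a list of three; "twist": the turn, a rotation vector about the tool's x, y, z in degrees, a list of three; "hand": the opening in per cent of the stroke, from 0 (shut) to 100 (fully open). A call has exactly 8 rows; each row shifts and turns the commanded pose from where the row before left it, along the tool's axes as they then stand; what a row does not reach is not made up. A row lasts 1/10 s, in which the tool goes at most 50 mm and 8.59 degrees, less where a joint would pass 70% of its speed; a pose out of reach is approached as far as the arm can. A call is refused whole if a number of a shift passes 5 or a number of a turn 8.59, either way. A call with a gripper value outside its range is refused whole. The fingers move at their own pace and stop on an object; "newtons" is the grip in N (left out, the last holds). Time passes only in rows, so rows that do not move let the fingers close, or fill a call up. It gives the time, the measured TCP pose, the force and the opening at its end, in the units of the state.
- read_state(): the state, without advancing time (a new reading comes with each control period).
- camera(name): name is "scene" or "top" or "wrist"; returns a dict with "frame" (420x560x3 uint8, red, green, blue), "z_map" (420x560 float32, m along the optical axis (not along the pixel's ray), 0 where there is no reading), "fx", "fy", "cx", "cy" (pixels), "R" (3x3) and "t" (3): a world point X has camera coordinates R X + t. Camera axes: x right, y down, z forward; pixel columns grow to the right and rows downward; lengths in m; the calibration is good to about 2 mm. A picture is of the moment at which its call begins.
- finish_job(): hands the job in, once; it reports no verdict.
The state is a dict: "time": time; "joint_positions": joint angles; "joint_velocities": joint speeds; "tau": joint torques, N m; "ee_pos": TCP position; "tcp_rot": TCP orientation; "ft_force": force on the tool from outside, world axes, zero at the start; "ft_torque": the same for the moment, N m; "gripper_width": opening from 0.0 (shut) to 1.0 (fully open).
Only numpy, scipy, OpenCV 4.12 (cv2) and the standard library are available. Lean on these libraries where they do the work, as an engineer would, in place of code of your own. Each camera call takes 0.05 s, during which the arm holds its last target.

### The job

Three batches of culture medium are each due for their next step: the square bottle has been weighed and now goes on the magnetic stirrer, the conical flask has been stirred and now goes on the warming plate, and the round jar has been warmed and now goes on the balance. Each plate has room for only one vessel; the empty dark mat is free for parking one while you change them round. Keep them upright, set each one down gently in the middle of its plate, and leave the dishes, the marker pen and the timer on the bench where they are.

Things in the scene. Friction and masses are not known exactly. Their poses are not given: they have to be found in the camera images.
- bottle: Clear square medium bottle, 112 mm tall: body 54 x 54 mm and 72 mm high, sloping shoulder, round orange screw cap 39 mm in diameter (41 mm over its ribs), from 86 to 112 mm above the bottom. About 130 to 250 g. Starts on the balance, to finish on the stirrer. Origin: centre of the underside; z up along the bottle, x and y square to its sides.
- flask: Clear conical (Erlenmeyer) flask, 116 mm tall: base 69 mm in diameter, cone narrowing to a neck 29 mm wide, round orange screw cap 38 mm in diameter (40 mm over its ribs), from 90 to 116 mm above the bottom, with a collar 43 mm wide from 86 to 90 mm. About 120 to 240 g. Starts on the stirrer, to finish on the warming plate. Origin: centre of the underside; z up.
- jar: Opaque white round jar, 76 mm tall: body 57 mm in diameter and 54 mm high, white screw lid 59 mm in diameter (61 mm over its ribs) from 56 to 76 mm above the bottom. About 105 to 210 g. Starts on the warming plate, to finish on the balance. Origin: centre of the underside; z up.
- balance: Ivory laboratory balance, 130 mm wide and 170 mm deep, with a round bare-steel pan 112 mm in diameter whose flat top is 48 mm above the bench; the lower sloping panel with a grey-green display and white keys lies from 59 to 105 mm in front (-x) of the pan's centre. Fixed: it does not slide or sink. Origin: on the bench, under the centre of the plate; x points away from its control panel, z up.
- stirrer: White magnetic stirrer, 122 mm wide and 152 mm deep, with a round white ceramic plate 110 mm in diameter whose flat top is 54 mm above the bench; a black knob on the front face, 91 to 104 mm in front (-x) of the plate's centre. Fixed: it does not slide or sink. Origin: on the bench, under the centre of the plate; x points away from its control panel, z up.
- warmer: Grey warming plate, 128 mm wide and 164 mm deep, with a square bare-aluminium plate 112 x 112 mm whose flat top is 44 mm above the bench; a black panel with a dark red display and three round keys lies from 62 to 96 mm in front (-x) of the plate's centre. Fixed: it does not slide or sink. Origin: on the bench, under the centre of the plate; x points away from its control panel, z up.
- mat: Dark blue-grey square silicone mat, 120 x 120 mm, 3 mm thick, flat on the bench and empty at the start: the free spot for parking a vessel. Fixed. Origin: centre of its underside, on the bench.
- dishes: Stack of three small clear round culture dishes, 39 mm in diameter, 33 mm high, loose on the bench; to be left alone. Origin: centre of the underside.
- marker: Grey marker pen with a black cap, 130 mm long, 13 mm thick, lying loose on the bench along its x axis; to be left alone. Origin: under the pen, on the bench, 3 mm from mid-length towards the grey end.
- timer: White bench timer, 64 x 40 x 18 mm, lying loose on the bench with its display up; to be left alone. Origin: centre of the underside.
Mind the look-alikes: they are no part of the job. What is shaped like the bottle but yellow is not meant. Leave any blue look-alike of the jar alone.

How it is judged:
At the end, for the whole second after the job is handed in: The bottle stands on the stirrer's plate, the flask on the warming plate and the jar on the balance's pan, each upright (within 4.5 degrees), with its axis within 15 mm of the plate's centre, its underside within 4 mm of the plate's top, released and at rest (horizontal distance between bottle and stirrer below 0.015 m and z of bottle in the frame of stirrer between 0.05 and 0.058 m and angle between each of bottle, flask, jar's own z axis and vertical below 0.08 rad and linear speed of each of bottle, flask, jar below 0.02 m/s and angular speed of each of bottle, flask, jar below 0.2 rad/s and horizontal distance between flask and warmer below 0.015 m and z of flask in the frame of warmer between 0.04 and 0.048 m and horizontal distance between jar and balance below 0.015 m and z of jar in the frame of balance between 0.044 and 0.052 m); the robot touches nothing.
It fails at once if a vessel is tipped more than 35 degrees (angle between any of bottle, flask, jar's own z axis and vertical above 0.61 rad).
It fails at once if a vessel is dropped: with its underside lower than 68 mm over the bench it moves faster than 0.5 m/s ((linear speed of bottle above 0.5 m/s and height (world z) of bottle below 0.068 m) or (linear speed of flask above 0.5 m/s and height (world z) of flask below 0.068 m) or (linear speed of jar above 0.5 m/s and height (world z) of jar below 0.068 m)).
It fails at once if the dishes, the marker pen or the timer is shifted more than 20 mm (distance of any of dishes, marker, timer from where it was at the start of the episode above 0.02 m).
It also fails if it takes over 122 s, if anything falls off the work surface, if the arm or the gripper's body presses on something with over 40 N, if the wrist force passes 120 N, or if a joint passes its speed limit or range.

## Working session

There is one attempt and no reset: what is moved stays moved. The work goes in short steps, Python scripts to look and compute and a tool call to move; the robot and the scene stay as the last step left them, time stands still between calls to the robot, and variables do not carry over. Pictures are saved under pics/ and viewed, and the job is handed in when it is done.

Besides the shell and the picture viewer there is one more tool, called after "Emit:" as name(argument=value, ...) on one line, values as JSON. servo_tool: Moves the arm, as the interface text tells. Its arguments: {"type":"object","properties":{"motion":{"type":"array","items":{"type":"object","properties":{"linear":{"type":"array","items":{"type":"number"}},"twist":{"type":"array","items":{"type":"number"}},"hand":{"type":"number"}}}},"newtons":{"type":"number"}},"required":["motion"]}

```bash
mkdir -p pics; ls; python3 - <<'E'
from bench import *
import cv2, json
print(pinch_z, read_state())
for n in ("scene","top","wrist"):
    c=camera(n); cv2.imwrite(f"pics/{n}0.png",c["frame"][:,:,::-1]); print(n,c["fx"],c["fy"],c["cx"],c["cy"],c["R"].round(3).tolist(),c["t"].round(3).tolist())
    import numpy as np; np.savez(f"{n}0.npz",**c)
E
```

```text
pics
0.0187 {'time': 0.0, 'joint_positions': array([-1.36210099e+00,  2.21213011e-01,  1.52765324e+00,  2.31617343e-05,
        1.39468080e+00, -1.26100047e-01]), 'joint_velocities': array([-0.00072423,  0.0013456 , -0.00014455,  0.00085367, -0.00056718,
        0.0008171 ]), 'tau': array([-1.36407016e-03, -4.94607568e+01, -3.87380111e+01,  6.98659779e-02,
        5.73850935e-02, -1.43560937e-04]), 'ee_pos': array([ 0.20523149, -0.58967266,  0.22142308]), 'tcp_rot': array([ 9.86021563e-01,  1.66614891e-01, -2.89546809e-05, -9.76840297e-04]), 'ft_force': array([ 0.7157688 ,  0.58800596, -0.45165521]), 'ft_torque': array([-0.02557994, -0.00972294, -0.02752925]), 'gripper_width': 1.0067911004173504}
scene 425.8564968327541 425.8564968327541 282.6133125516281 210.61982215508456 [[0.663, 0.748, 0.009], [0.647, -0.567, -0.51], [-0.376, 0.345, -0.86]] [-0.339, -0.298, 1.242]
top 514.9739082991073 514.9739082991073 286.69060779434153 210.47381407311897 [[-0.006, -1.0, -0.014], [-0.997, 0.007, -0.082], [0.082, 0.013, -0.997]] [0.009, 0.49, 1.354]
wrist 377.1394838913972 377.1394838913972 276.1580856394643 205.36691367715383 [[0.328, -0.945, -0.001], [-0.899, -0.313, 0.305], [-0.289, -0.099, -0.952]] [-0.624, -0.038, 0.391]
```

View pics/scene0.png

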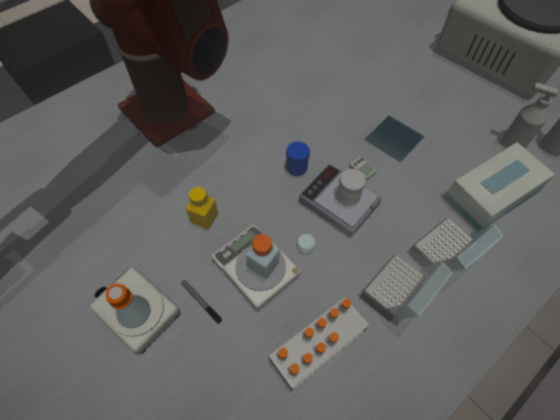

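View pics/top0.png

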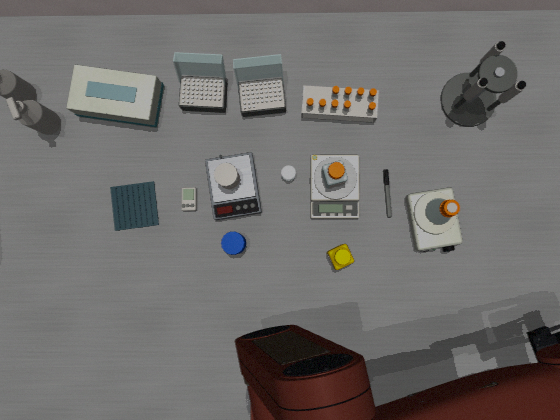

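View pics/wrist0.png

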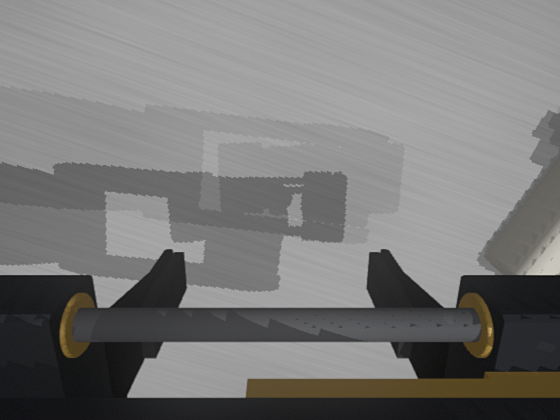

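The scene view shows the flask (119,294) on the stirrer, the bottle (262,245) on the balance and the jar (352,182) on the warmer. The empty mat is at (394,138), and the look-alikes are yellow (201,207) and blue (297,158). I'll measure next, using enlarged crops.

```bash
cat > h.py <<'E'
import numpy as np, cv2
def load(n): return dict(np.load(n))
def cloud(c):
    z=c["z_map"]; v,u=np.mgrid[0:z.shape[0],0:z.shape[1]]
    P=np.stack([(u-c["cx"])/c["fx"]*z,(v-c["cy"])/c["fy"]*z,z],-1)
    W=(P-c["t"])@c["R"]; W[z==0]=np.nan
    return W
def ray(c,u,v,h):
    d=np.array([(u-c["cx"])/c["fx"],(v-c["cy"])/c["fy"],1.0])@c["R"]; o=-c["t"]@c["R"]
    return o+d*(h-o[2])/d[2]
E
python3 - <<'E'
from h import *
for n in("top","scene"):
    c=load(n+"0.npz"); W=cloud(c)
    f=c["frame"][:,:,::-1]
    pts={"top":dict(mat=(134,206),bench=(270,250),jar=(227,175),warm=(252,195),pan=(350,190),bottle=(336,171),plate=(425,225),flask=(451,208),dish=(288,174),timer=(189,200),marker=(388,195),blue=(233,243),yellow=(342,257)),
    "scene":dict(mat=(394,138),bench=(250,190),jar=(352,180),warm=(340,203),pan=(245,270),bottle=(262,243),plate=(145,320),flask=(119,292),dish=(306,243),timer=(363,168),marker=(205,305),blue=(297,150),yellow=(198,195))}[n]
    for k,(u,v) in pts.items(): print(n,k,W[v,u].round(4))
    if n=="top":
        for nm,(x,y) in dict(a=(400,160),b=(300,145),c=(190,140)).items():
            cv2.imwrite(f"pics/top_{nm}.png",cv2.resize(f[y:y+95,x:x+95],None,fx=6,fy=6,interpolation=cv2.INTER_CUBIC))
E
```

```text
top mat [0.5071 0.4206 0.0029]
top bench [0.3858 0.0516 0.003 ]
top jar [0.5726 0.1533 0.1161]
top warm [0.53   0.0965 0.045 ]
top pan [ 0.5412 -0.1609  0.045 ]
top bottle [ 0.5733 -0.1151  0.1614]
top plate [ 0.4475 -0.3519  0.0546]
top flask [ 0.4815 -0.3857  0.1677]
top dish [0.5867 0.0017 0.0331]
top timer [0.5209 0.2682 0.0167]
top marker [ 0.5308 -0.2659  0.0132]
top blue [0.4037 0.1427 0.0747]
top yellow [ 0.3668 -0.1312  0.1113]
scene mat [0.5122 0.4161 0.0018]
scene bench [nan nan nan]
scene jar [0.579  0.1506 0.1205]
scene warm [0.5772 0.1273 0.0431]
scene pan [ 0.5625 -0.1562  0.0477]
scene bottle [ 0.581  -0.1183  0.1586]
scene plate [ 0.5171 -0.3799  0.0581]
scene flask [ 0.4876 -0.3829  0.1671]
scene dish [ 0.5976 -0.0039  0.0312]
scene timer [0.5324 0.2633 0.0181]
scene marker [ 0.5563 -0.2661  0.0139]
scene blue [0.4077 0.1396 0.0772]
scene yellow [ 0.3744 -0.1347  0.1101]
```

```bash
python3 - <<'E'
import cv2,numpy as np
a=[cv2.imread(f"pics/top_{k}.png") for k in "cba"]
m=np.hstack([cv2.resize(x,(266,266),interpolation=cv2.INTER_AREA) for x in a]); 
f=cv2.imread("pics/top0.png"); cv2.imwrite("pics/strip.png",cv2.resize(f[140:260,200:470],None,fx=2.9,fy=2.9,interpolation=cv2.INTER_CUBIC))
E
```

```text
(no output)
```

View pics/strip.png

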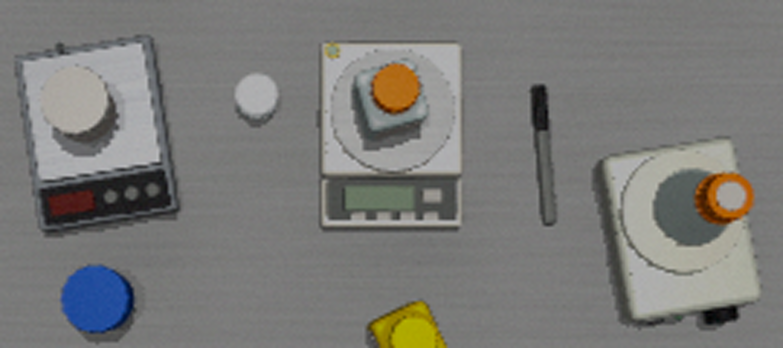

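```bash
cat >> h.py <<'E'
def center(c,mask,h,r):
    """fit circle of world radius r at height h to outer contour of mask"""
    cs,_=cv2.findContours(mask.astype(np.uint8),cv2.RETR_EXTERNAL,cv2.CHAIN_APPROX_NONE)
    k=max(cs,key=cv2.contourArea)
    hull=cv2.convexHull(k)[:,0]
    P=np.array([ray(c,u,v,h)[:2] for u,v in k[:,0]])
    from scipy.optimize import least_squares
    s=least_squares(lambda p:np.hypot(*(P-p[:2]).T)-p[2],[*P.mean(0),r],loss="soft_l1",f_scale=.001)
    return s.x, np.std(s.fun)
E
python3 - <<'E'
from h import *
T={}
for n in("top","scene"):
    c=load(n+"0.npz"); W=cloud(c); f=c["frame"]
    def reg(xy,h,dz,rad): return (np.hypot(W[...,0]-xy[0],W[...,1]-xy[1])<rad)&(abs(W[...,2]-h)<dz)
    for k,xy,h,r in (("jar",(.576,.152),.12,.0295),("bottle",(.577,-.117),.16,.0195),("flask",(.484,-.385),.17,.019),
                   ("dish",(.592,-.001),.033,.0195),("blue",(.405,.141),.076,.03)):
        m=reg(xy,h,.010,.045); s,e=center(c,m,h,r); P=W[m]
        print(n,k,s.round(4),round(e,4),"depth med",np.median(P,0).round(4),m.sum())
    # mat
    m=(abs(W[...,0]-.51)<.1)&(abs(W[...,1]-.418)<.1)&(f.astype(int)[...,0]<70)
    cs,_=cv2.findContours(m.astype(np.uint8),0,2);k=max(cs,key=cv2.contourArea)
    (u,v),_,_=cv2.minAreaRect(k); print(n,"mat",ray(c,u,v,.003).round(4),cv2.minAreaRect(k))
    for k,xy,h in (("pan",(.56,-.12),.048),("plate",(.47,-.37),.054),("warm",(.56,.13),.044)):
        P=W[(np.hypot(W[...,0]-xy[0],W[...,1]-xy[1])<.04)&(abs(W[...,2]-h)<.008)]
        print(n,k,np.median(P,0).round(4),len(P))
E
```

```text
top jar [0.5741 0.157  0.0289] 0.0008 depth med [0.5742 0.1574 0.1201] 449
top bottle [ 0.5765 -0.115   0.0191] 0.0009 depth med [ 0.5762 -0.1151  0.1597] 217
top flask [ 0.4831 -0.3846  0.0189] 0.0009 depth med [ 0.4835 -0.3848  0.1698] 223
top dish [0.5916 0.0019 0.0187] 0.0007 depth med [0.592  0.0017 0.0333] 173
top blue [0.4046 0.1449 0.0286] 0.0009 depth med [0.4039 0.145  0.0763] 426
top mat [0.5078 0.4198 0.003 ] ((134.2899627685547, 205.72303771972656), (44.190887451171875, 44.70824432373047), 82.56858825683594)
top pan [ 0.5433 -0.1217  0.0482] 345
top plate [ 0.4553 -0.353   0.054 ] 359
top warm [0.5515 0.1206 0.044 ] 495
scene jar [0.5785 0.1521 0.03  ] 0.001 depth med [0.5784 0.1518 0.119 ] 474
scene bottle [ 0.581  -0.1195  0.0197] 0.0009 depth med [ 0.5806 -0.1197  0.1592] 304
scene flask [ 0.488  -0.3881  0.0195] 0.0009 depth med [ 0.4881 -0.388   0.1696] 372
scene dish [ 0.5946 -0.0021  0.0194] 0.001 depth med [ 0.5947 -0.0025  0.0324] 217
scene blue [0.4095 0.1396 0.0302] 0.0015 depth med [0.4089 0.1398 0.0748] 386
scene mat [0.5111 0.416  0.003 ] ((393.8089904785156, 137.50563049316406), (47.275909423828125, 33.70793151855469), 32.0053825378418)
scene pan [ 0.5478 -0.1464  0.0476] 215
scene plate [ 0.4658 -0.3498  0.0536] 392
scene warm [0.5557 0.1195 0.0434] 491
```

View pics/top_c.png

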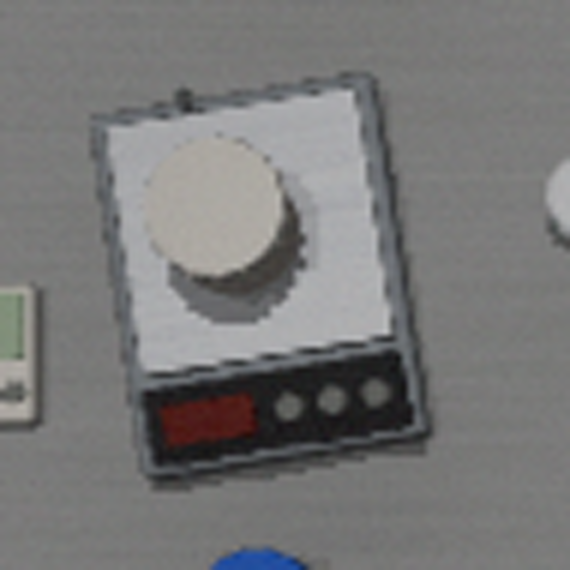

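View pics/top_b.png

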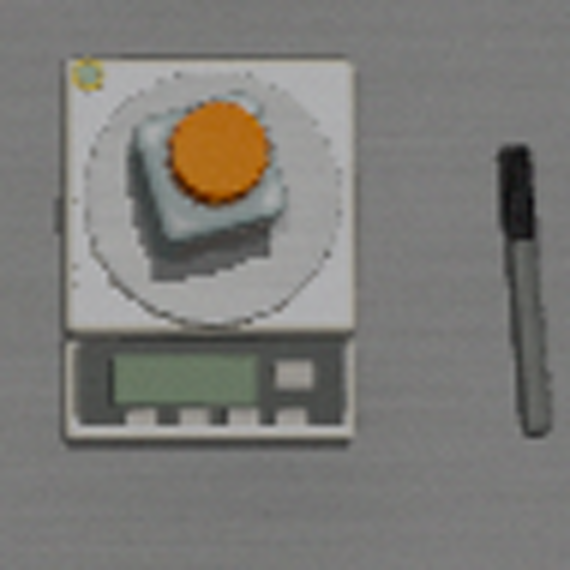

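View pics/top_a.png

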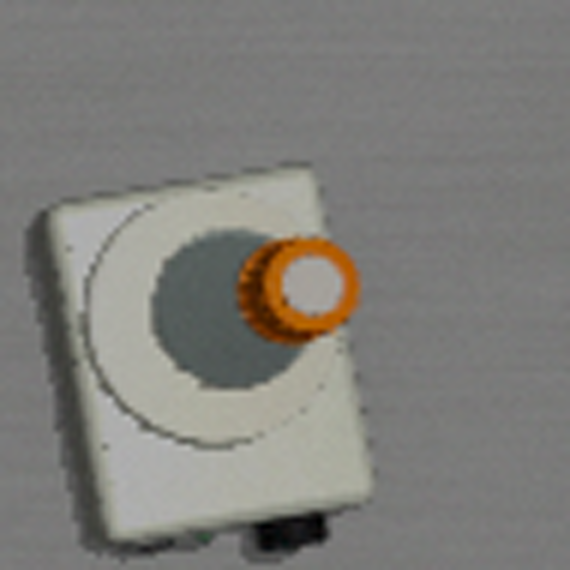

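```bash
python3 - <<'E'
from h import *
c=load("top0.npz")
for k,(X,Y),(x0,y0),h in (("pan",(213,198),(300,145),.048),("plate",(214,318),(400,160),.054),("warm",(250,231.5),(190,140),.044),("flaskbase",(231,309),(400,160),.056)):
    print(k,ray(c,x0+(X+.5)/6-.5,y0+(Y+.5)/6-.5,h).round(4))
    if k=="warm":
        for q in((107,127),(355,90),(395,337),(142,372)): print(ray(c,x0+(q[0]+.5)/6-.5,y0+(q[1]+.5)/6-.5,h).round(4))
s=load("scene0.npz")["frame"][:,:,::-1]
cv2.imwrite("pics/sc_a.png",cv2.resize(s[255:365,80:200],None,fx=5,fy=5,interpolation=2))
cv2.imwrite("pics/sc_b.png",cv2.resize(s[215:315,200:310],None,fx=5,fy=5,interpolation=2))
cv2.imwrite("pics/sc_c.png",cv2.resize(s[155:245,290:390],None,fx=6,fy=6,interpolation=2))
E
```

```text
pan [ 0.574 -0.122  0.048]
plate [ 0.4796 -0.3794  0.054 ]
warm [0.5752 0.1514 0.044 ]
[0.6222 0.2147 0.044 ]
[0.6378 0.1052 0.044 ]
[0.528  0.0876 0.044 ]
[0.5134 0.1986 0.044 ]
flaskbase [ 0.4833 -0.3863  0.056 ]
```

View pics/sc_c.png

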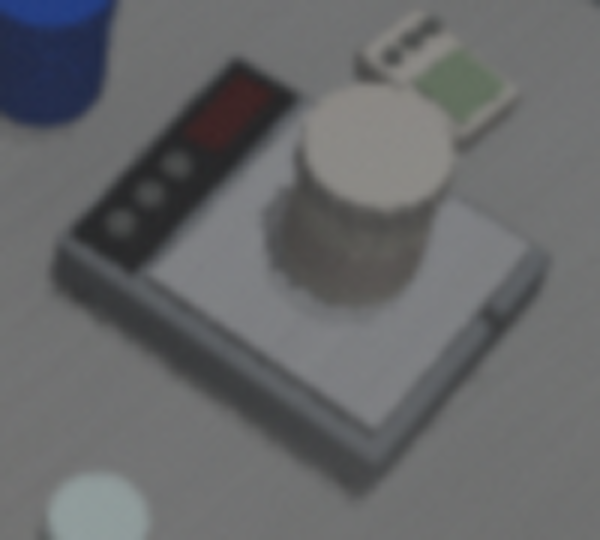

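View pics/sc_b.png

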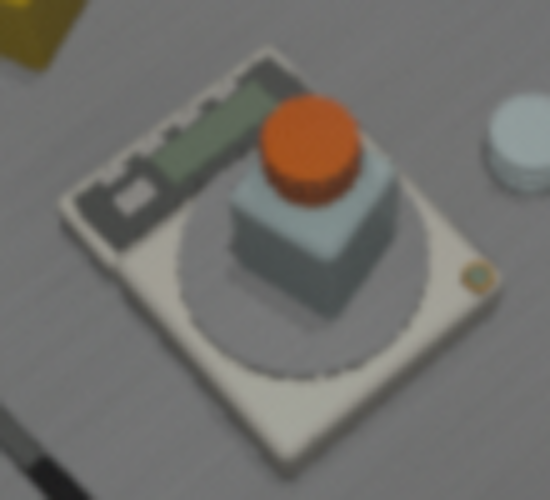

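Each crop shows the vessel meant: a white jar on the grey warmer, the clear bottle with the orange cap on the balance, and the flask on the stirrer. The yellow bottle and blue jar stand apart. The two cameras disagree by about 4 mm, so I use the mean. The jar goes to the mat first, since that is the shortest parking move.

Emit:
servo_tool(motion=[{"linear": [0, 0, -1], "twist": [0, 0, 8.5], "hand": 100}, {"linear": [0, 0, -1], "twist": [0, 0, 8.5], "hand": 100}, {"linear": [0, 0, -1], "twist": [0, 0, 2.2], "hand": 100}, {"linear": [1.5, -3, 0], "twist": [0, 0, 0], "hand": 100}, {"linear": [1.5, -3, 0], "twist": [0, 0, 0], "hand": 100}, {"linear": [1.5, -3, 0], "twist": [0, 0, 0], "hand": 100}, {"linear": [1.5, -3, 0], "twist": [0, 0, 0], "hand": 100}, {"linear": [1.5, -3, 0], "twist": [0, 0, 0], "hand": 100}], newtons=25)

```text
time: 0.95
ee_pos: [0.2807, -0.4389, 0.2522]
tcp_rot: [1.0, -0.0, -0.0, -0.0]
ft_force: [0.5, 0.2, -0.3]
gripper_width: 1.0
```

Emit:
servo_tool(motion=[{"linear": [1.5, -3, 0]}, {"linear": [1.5, -3, 0]}, {"linear": [1.5, -3, 0]}, {"linear": [1.5, -3, 0]}, {"linear": [1.5, -3, 0]}, {"linear": [1.5, -3, 0]}, {"linear": [1.5, -3, 0]}, {"linear": [1.5, -3, 0]}])

```text
invalid input at $.motion[0]: expected keys linear, twist, hand
```

Emit:
servo_tool(motion=[{"linear": [1.5, -3, 0]}, {"linear": [1.5, -3, 0]}, {"linear": [1.5, -3, 0]}, {"linear": [1.5, -3, 0]}, {"linear": [1.5, -3, 0]}, {"linear": [1.5, -3, 0]}, {"linear": [1.5, -3, 0]}, {"linear": [0, 0, 0]}])

```text
invalid input at $.motion[0]: expected keys linear, twist, hand
```

```bash
python3 - <<'E'
from bench import *; import numpy as np,cv2
s=read_state(); print(s["ee_pos"].round(4),s["joint_positions"].round(3))
c=camera("wrist"); np.savez("wrist1.npz",**c); cv2.imwrite("pics/w1.png",c["frame"][:,:,::-1])
E
```

```text
[ 0.2807 -0.4389  0.2522] [-1.153 -0.049  1.758  0.     1.433  0.418]
```

View pics/w1.png

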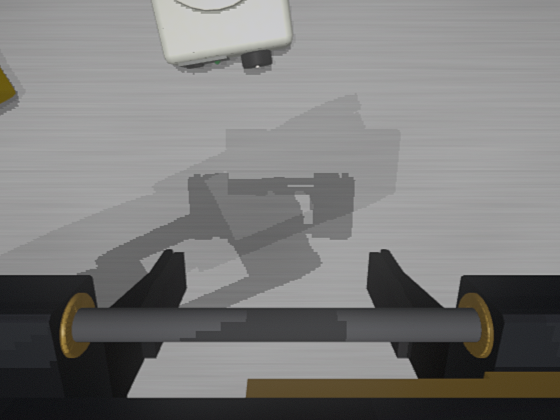

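Both calls were refused because every key is required in each row. The wrist view still shows only the stirrer's front at (225,30). I'll resend with full rows.

Emit:
servo_tool(motion=[{"linear": [1.5, -3, 0], "twist": [0, 0, 0], "hand": 100}, {"linear": [1.5, -3, 0], "twist": [0, 0, 0], "hand": 100}, {"linear": [1.5, -3, 0], "twist": [0, 0, 0], "hand": 100}, {"linear": [1.5, -3, 0], "twist": [0, 0, 0], "hand": 100}, {"linear": [1.5, -3, 0], "twist": [0, 0, 0], "hand": 100}, {"linear": [1.5, -3, 0], "twist": [0, 0, 0], "hand": 100}, {"linear": [1.5, -3, 0], "twist": [0, 0, 0], "hand": 100}, {"linear": [1.5, -3, 0], "twist": [0, 0, 0], "hand": 100}])

```text
time: 1.8
ee_pos: [0.4008, -0.1991, 0.2524]
tcp_rot: [1.0, -0.0, -0.0, -0.0]
ft_force: [0.4, -0.7, 0.1]
gripper_width: 0.995
```

Emit:
servo_tool(motion=[{"linear": [1.5, -3, 0], "twist": [0, 0, 0], "hand": 100}, {"linear": [1.5, -3, 0], "twist": [0, 0, 0], "hand": 100}, {"linear": [1.5, -3, 0], "twist": [0, 0, 0], "hand": 100}, {"linear": [1.5, -3, 0], "twist": [0, 0, 0], "hand": 100}, {"linear": [1.5, -3, 0], "twist": [0, 0, 0], "hand": 100}, {"linear": [1.5, -3, 0], "twist": [0, 0, 0], "hand": 100}, {"linear": [0, -3, 0], "twist": [0, 0, 0], "hand": 100}, {"linear": [0, 0, 0], "twist": [0, 0, 0], "hand": 100}])

```text
time: 2.6
ee_pos: [0.4904, 0.0126, 0.2522]
tcp_rot: [1.0, 0.002, -0.0, -0.001]
ft_force: [-0.6, -0.1, -1.0]
gripper_width: 1.002
```

```bash
python3 - <<'E'
from bench import *; import numpy as np,cv2
s=read_state(); print(s["ee_pos"].round(4),s["joint_positions"].round(3))
c=camera("wrist"); np.savez("wrist1.npz",**c); cv2.imwrite("pics/w1b.png",c["frame"][:,:,::-1])
E
```

```text
[0.4904 0.0126 0.2522] [-1.360e-01 -1.250e-01  1.829e+00  1.000e-03  1.439e+00  1.431e+00]
```

View pics/w1b.png

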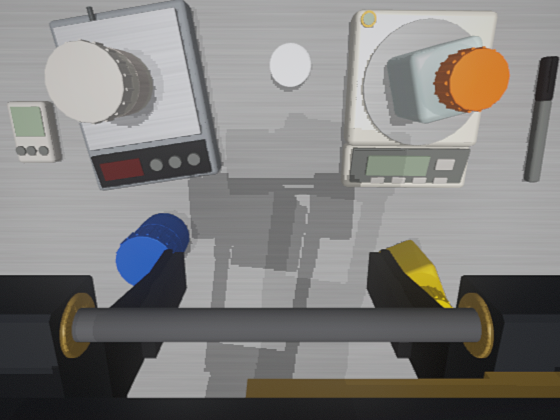

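The wrist view shows the jar (85,80), bottle (470,78), balance pan (428,82) and warmer. I'll take a third estimate from it.

```bash
python3 - <<'E'
from h import *
c=load("wrist1.npz"); W=cloud(c)
def reg(xy,h,dz,rad): return (np.hypot(W[...,0]-xy[0],W[...,1]-xy[1])<rad)&(abs(W[...,2]-h)<dz)
for k,xy,h,r in (("jar",(.576,.152),.12,.0295),("bottle",(.577,-.117),.16,.0195),("dish",(.592,-.001),.033,.0195)):
    m=reg(xy,h,.010,.045); s,e=center(c,m,h,r); print(k,s.round(4),round(e,4),np.median(W[m],0).round(4))
print("pan",ray(c,428,82,.048))
for x in range(0,1):
    print("pan edges",ray(c,363,82,.048),ray(c,493,82,.048),ray(c,428,146,.048),ray(c,428,19,.048))
print("blue",W[258,142])
E
```

```text
jar [0.574  0.1527 0.0299] 0.0007 [0.5751 0.1528 0.1197]
bottle [ 0.5764 -0.1155  0.0203] 0.0007 [ 0.577  -0.1157  0.1598]
dish [ 0.5909 -0.0011  0.019 ] 0.0002 [ 0.5916 -0.001   0.033 ]
pan [ 0.57577291 -0.12788678  0.048     ]
pan edges [ 0.57558166 -0.06793411  0.048     ] [ 0.57596413 -0.18782635  0.048     ] [ 0.51676856 -0.13534862  0.048     ] [ 0.62842957 -0.12122769  0.048     ]
blue [0.40982222 0.14392114 0.07609662]
```

Emit:
servo_tool(motion=[{"linear": [1.7, -2.8, 0], "twist": [0, 0, 0], "hand": 100}, {"linear": [1.7, -2.8, 0], "twist": [0, 0, 0], "hand": 100}, {"linear": [1.7, -2.8, 0], "twist": [0, 0, 0], "hand": 100}, {"linear": [1.7, -2.8, 0], "twist": [0, 0, 0], "hand": 100}, {"linear": [1.7, -2.8, 0], "twist": [0, 0, 0], "hand": 100}, {"linear": [0, 0, 3], "twist": [0, 0, 0], "hand": 100}, {"linear": [0, 0, 3], "twist": [0, 0, 0], "hand": 100}, {"linear": [0, 0, 1], "twist": [0, 0, 0], "hand": 100}])

```text
time: 3.45
ee_pos: [0.5736, 0.1482, 0.1786]
tcp_rot: [1.0, -0.0, -0.003, 0.001]
ft_force: [-0.1, -0.4, -0.7]
gripper_width: 1.002
```

```bash
python3 - <<'E'
from bench import *; import numpy as np,cv2
s=read_state(); print(s["ee_pos"].round(4),s["joint_positions"].round(3))
for n in ("wrist","top"):
    c=camera(n); np.savez(n+"2.npz",**c); cv2.imwrite(f"pics/{n}2.png",c["frame"][:,:,::-1])
E
```

```text
[0.5736 0.1482 0.1786] [ 1.200e-01  1.830e-01  1.654e+00 -1.000e-03  1.311e+00  1.692e+00]
```

View pics/wrist2.png

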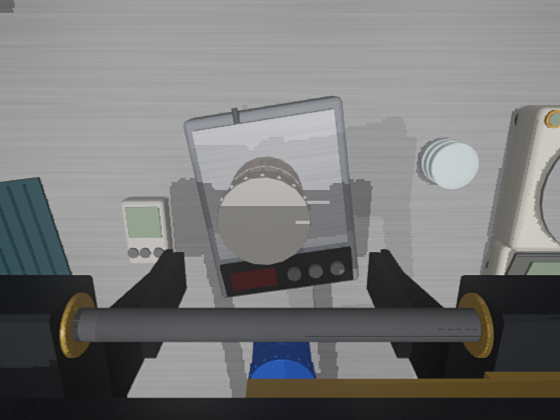

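```bash
python3 - <<'E'
from h import *
from bench import read_state
print(read_state()["ee_pos"].round(4))
for n in("wrist","top"):
    c=load(n+"2.npz"); W=cloud(c)
    m=(np.hypot(W[...,0]-.575,W[...,1]-.154)<.045)&(abs(W[...,2]-.12)<.01); s,e=center(c,m,.12,.03); print(n,s.round(4),e,m.sum())
    if n=="wrist":
        q=[(185,124),(337,97),(355,0),(0,0)]
        # plate centre from outer housing: back corners (185,122),(342,97)
        print(ray(c,190,130,.044),ray(c,336,106,.044),ray(c,344,247,.044),ray(c,219,265,.044), W[60:70,300].mean(0))
E
```

```text
[0.5743 0.1483 0.1804]
wrist [0.5755 0.155  0.0295] 0.0005637377186167298 6736
[0.62215688 0.21390319 0.044     ] [0.64001992 0.10158322 0.044     ] [0.52289858 0.08908718 0.044     ] [0.50601756 0.19705414 0.044     ] [ 6.71455365e-01  1.26817663e-01 -4.71888268e-05]
top [0.5533 0.1694 0.0082] 0.002616466077530461 44
```

Emit:
servo_tool(motion=[{"linear": [0.1, -0.65, 0], "twist": [0, 0, 0], "hand": 100}, {"linear": [0, 0, 2], "twist": [0, 0, 0], "hand": 100}, {"linear": [0, 0, 2], "twist": [0, 0, 0], "hand": 100}, {"linear": [0, 0, 2], "twist": [0, 0, 0], "hand": 100}, {"linear": [0, 0, 1.5], "twist": [0, 0, 0], "hand": 100}, {"linear": [0, 0, 1], "twist": [0, 0, 0], "hand": 100}, {"linear": [0, 0, 0.4], "twist": [0, 0, 0], "hand": 100}, {"linear": [0, 0, 0], "twist": [0, 0, 0], "hand": 100}])

```text
time: 4.35
ee_pos: [0.5768, 0.1561, 0.0937]
tcp_rot: [1.0, -0.0, 0.0, -0.0]
ft_force: [0.8, -0.2, -0.4]
gripper_width: 1.001
```

Emit:
servo_tool(motion=[{"linear": [0, 0, 0], "twist": [0, 0, 0], "hand": 80}, {"linear": [0, 0, 0], "twist": [0, 0, 0], "hand": 60}, {"linear": [0, 0, 0], "twist": [0, 0, 0], "hand": 50}, {"linear": [0, 0, 0], "twist": [0, 0, 0], "hand": 50}, {"linear": [0, 0, 0], "twist": [0, 0, 0], "hand": 50}, {"linear": [0, 0, 0], "twist": [0, 0, 0], "hand": 50}, {"linear": [0, 0, 0], "twist": [0, 0, 0], "hand": 50}, {"linear": [0, 0, 0], "twist": [0, 0, 0], "hand": 50}])

```text
time: 5.15
ee_pos: [0.5768, 0.1562, 0.0939]
tcp_rot: [1.0, -0.0, 0.0, -0.0]
ft_force: [-0.3, -0.1, 2.9]
gripper_width: 0.671
```

Emit:
servo_tool(motion=[{"linear": [0, 0, -0.5], "twist": [0, 0, 0], "hand": 50}, {"linear": [0, 0, -1.5], "twist": [0, 0, 0], "hand": 50}, {"linear": [0, 0, -2], "twist": [0, 0, 0], "hand": 50}, {"linear": [-0.2, -1, -2], "twist": [0, 0, 0], "hand": 50}, {"linear": [-0.6, -2.4, 0], "twist": [0, 0, 0], "hand": 50}, {"linear": [-0.8, -3, 0], "twist": [0, 0, 0], "hand": 50}, {"linear": [-0.8, -3, 0], "twist": [0, 0, 0], "hand": 50}, {"linear": [-0.8, -3, 0], "twist": [0, 0, 0], "hand": 50}])

```text
time: 5.95
ee_pos: [0.5444, 0.2811, 0.1546]
tcp_rot: [1.0, -0.0, 0.0, -0.0]
ft_force: [0.1, 0.1, -2.4]
gripper_width: 0.673
```

Emit:
servo_tool(motion=[{"linear": [-0.8, -3, 0], "twist": [0, 0, 0], "hand": 50}, {"linear": [-0.8, -3, 0], "twist": [0, 0, 0], "hand": 50}, {"linear": [-0.8, -3, 0], "twist": [0, 0, 0], "hand": 50}, {"linear": [-0.8, -3, 0], "twist": [0, 0, 0], "hand": 50}, {"linear": [-0.8, -1.5, 0], "twist": [0, 0, 0], "hand": 50}, {"linear": [-0.3, -0.5, 0], "twist": [0, 0, 0], "hand": 50}, {"linear": [0, 0, 0], "twist": [0, 0, 0], "hand": 50}, {"linear": [0, 0, 0], "twist": [0, 0, 0], "hand": 50}])

```text
time: 6.75
ee_pos: [0.5021, 0.419, 0.1536]
tcp_rot: [1.0, -0.0, 0.0, 0.0]
ft_force: [0.3, -0.7, -2.1]
gripper_width: 0.668
```

```bash
python3 - <<'E'
from bench import *; import numpy as np,cv2
s=read_state(); print(s["ee_pos"].round(4),s["joint_positions"].round(3),s["ft_force"])
c=camera("scene"); np.savez("scene3.npz",**c); cv2.imwrite(f"pics/scene3.png",c["frame"][:,:,::-1])
c=camera("top"); np.savez("top3.npz",**c); cv2.imwrite(f"pics/top3.png",c["frame"][:,:,::-1])
E
```

```text
[0.5021 0.419  0.1536] [ 5.750e-01  3.410e-01  1.511e+00 -1.000e-03  1.289e+00  2.147e+00] [ 0.25279454 -0.69082418 -2.05415566]
```

View pics/scene3.png

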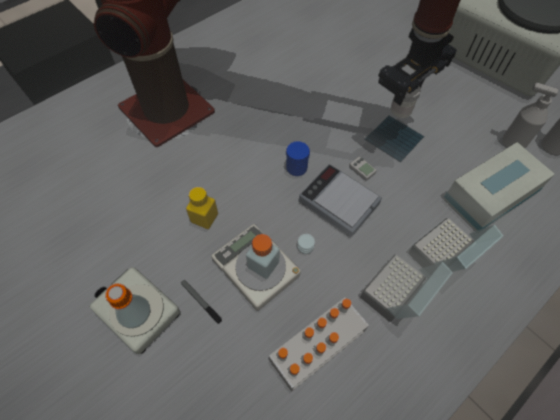

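View pics/top3.png

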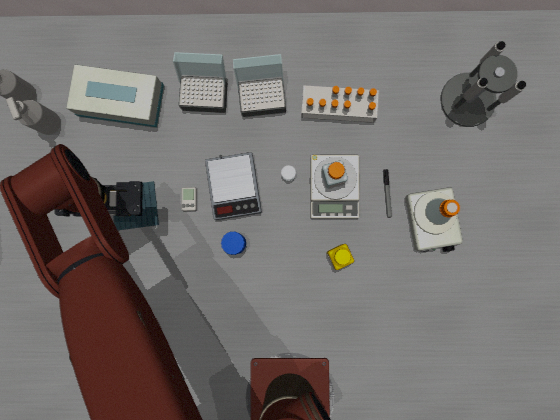

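Jar is held over the mat and the warmer (340,197 in scene) is now clear. I'll set the jar down.

Emit:
servo_tool(motion=[{"linear": [0.6, 0, 1], "twist": [0, 0, 0], "hand": 50}, {"linear": [0, 0, 2], "twist": [0, 0, 0], "hand": 50}, {"linear": [0, 0, 2], "twist": [0, 0, 0], "hand": 50}, {"linear": [0, 0, 2], "twist": [0, 0, 0], "hand": 50}, {"linear": [0, 0, 1.5], "twist": [0, 0, 0], "hand": 50}, {"linear": [0, 0, 0.8], "twist": [0, 0, 0], "hand": 50}, {"linear": [0, 0, 0.3], "twist": [0, 0, 0], "hand": 50}, {"linear": [0, 0, 0], "twist": [0, 0, 0], "hand": 50}])

```text
time: 7.65
ee_pos: [0.5079, 0.4201, 0.0575]
tcp_rot: [1.0, -0.0, 0.0, -0.0]
ft_force: [-0.2, 0.1, -1.5]
gripper_width: 0.67
```

```bash
python3 - <<'E'
from h import *
for n in("top3","scene3"):
    c=load(n+".npz"); f=c["frame"]; W=cloud(c)
    hsv=cv2.cvtColor(f,cv2.COLOR_RGB2HSV).astype(int)
    near=(np.hypot(W[...,0]-.576,W[...,1]-.15)<.1)&(abs(W[...,2]-.044)<.012)
    v=hsv[...,2]; print(n,np.percentile(v[near],[5,50,95]))
    m=near&(v>0.87*np.percentile(v[near],80))
    cs,_=cv2.findContours(m.astype(np.uint8),0,1);k=max(cs,key=cv2.contourArea)
    Q=np.array([ray(c,u,w,.044)[:2] for u,w in k[:,0]]).astype(np.float32)
    print(cv2.minAreaRect(Q), [round(float(a),4) for a in cv2.minAreaRect(Q)[0]])
E
```

```text
top3 [ 35. 182. 189.]
((0.5755330920219421, 0.15238723158836365), (0.11045817285776138, 0.11052265018224716), 8.787454605102539) [0.5755, 0.1524]
scene3 [ 45. 131. 134.]
((0.577247679233551, 0.1497451215982437), (0.11096994578838348, 0.11128394305706024), 8.787103652954102) [0.5772, 0.1497]
```

Emit:
servo_tool(motion=[{"linear": [0, 0, 0.2], "twist": [0, 0, 0], "hand": 50}, {"linear": [0, 0, 0.2], "twist": [0, 0, 0], "hand": 50}, {"linear": [0, 0, 0.1], "twist": [0, 0, 0], "hand": 50}, {"linear": [0, 0, 0], "twist": [0, 0, 0], "hand": 50}, {"linear": [0, 0, 0], "twist": [0, 0, 0], "hand": 50}, {"linear": [0, 0, 0], "twist": [0, 0, 0], "hand": 50}, {"linear": [0, 0, 0], "twist": [0, 0, 0], "hand": 50}, {"linear": [0, 0, 0], "twist": [0, 0, 0], "hand": 50}])

```text
time: 8.45
ee_pos: [0.5079, 0.4203, 0.0529]
tcp_rot: [1.0, -0.0, 0.0, -0.0]
ft_force: [1.1, 0.1, 0.7]
gripper_width: 0.678
```

Contact shows: the force went from about -2 to +0.7 N. Releasing and rising.

Emit:
servo_tool(motion=[{"linear": [0, 0, 0], "twist": [0, 0, 0], "hand": 75}, {"linear": [0, 0, 0], "twist": [0, 0, 0], "hand": 90}, {"linear": [0, 0, 0], "twist": [0, 0, 0], "hand": 100}, {"linear": [0, 0, 0], "twist": [0, 0, 0], "hand": 100}, {"linear": [0, 0, -1], "twist": [0, 0, 0], "hand": 100}, {"linear": [0, 0, -3], "twist": [0, 0, 0], "hand": 100}, {"linear": [0, 0, -4], "twist": [0, 0, 0], "hand": 100}, {"linear": [0, 0, -4], "twist": [0, 0, 0], "hand": 100}])

```text
time: 9.25
ee_pos: [0.5073, 0.4199, 0.1741]
tcp_rot: [1.0, -0.0, -0.0, 0.0]
ft_force: [0.4, 0.9, 0.6]
gripper_width: 1.0
```

Emit:
servo_tool(motion=[{"linear": [0, 1, -3], "twist": [0, 0, 0], "hand": 100}, {"linear": [0, 2.5, -3], "twist": [0, 0, 0], "hand": 100}, {"linear": [0, 3.5, -2], "twist": [0, 0, 0], "hand": 100}, {"linear": [0, 3.5, 0], "twist": [0, 0, 0], "hand": 100}, {"linear": [0, 3.5, 0], "twist": [0, 0, 0], "hand": 100}, {"linear": [0, 3.5, 0], "twist": [0, 0, 0], "hand": 100}, {"linear": [0, 3.5, 0], "twist": [0, 0, 0], "hand": 100}, {"linear": [0, 3.5, 0], "twist": [0, 0, 0], "hand": 100}])

```text
time: 10.05
ee_pos: [0.5074, 0.1738, 0.2535]
tcp_rot: [1.0, -0.0, 0.001, -0.0]
ft_force: [0.2, -0.2, -0.1]
gripper_width: 1.001
```

Emit:
servo_tool(motion=[{"linear": [0, 3.5, 0], "twist": [0, 0, 0], "hand": 100}, {"linear": [0, 3.5, 0], "twist": [0, 0, 0], "hand": 100}, {"linear": [0, 3.5, 0], "twist": [0, 0, 0], "hand": 100}, {"linear": [0, 3.5, 0], "twist": [0, 0, 0], "hand": 100}, {"linear": [0, 3.5, 0], "twist": [0, 0, 0], "hand": 100}, {"linear": [0, 3.5, 0], "twist": [0, 0, 0], "hand": 100}, {"linear": [0, 3.5, 0], "twist": [0, 0, 0], "hand": 100}, {"linear": [0, 3.5, 0], "twist": [0, 0, 0], "hand": 100}])

```text
time: 10.85
ee_pos: [0.5074, -0.1063, 0.2536]
tcp_rot: [1.0, -0.0, 0.001, 0.0]
ft_force: [1.1, -0.8, 0.5]
gripper_width: 1.0
```

Emit:
servo_tool(motion=[{"linear": [-0.4, 3.5, 0], "twist": [0, 0, 0], "hand": 100}, {"linear": [-0.4, 3.5, 0], "twist": [0, 0, 0], "hand": 100}, {"linear": [-0.4, 3.5, 0], "twist": [0, 0, 0], "hand": 100}, {"linear": [-0.4, 3.5, 0], "twist": [0, 0, 0], "hand": 100}, {"linear": [-0.4, 3.5, 0], "twist": [0, 0, 0], "hand": 100}, {"linear": [0, 3.5, 0], "twist": [0, 0, 0], "hand": 100}, {"linear": [0, 2, 0], "twist": [0, 0, 0], "hand": 100}, {"linear": [0, 0, 0], "twist": [0, 0, 0], "hand": 100}])

```text
time: 11.65
ee_pos: [0.487, -0.3371, 0.2529]
tcp_rot: [1.0, -0.002, 0.0, 0.0]
ft_force: [-0.4, -0.0, -0.1]
gripper_width: 0.999
```

```bash
python3 - <<'E'
from bench import *; import numpy as np,cv2
from h import *
s=read_state(); print(s["ee_pos"].round(4),s["joint_positions"].round(3),s["ft_force"])
for n in("wrist","top","scene"):
    c=camera(n); np.savez(n+"4.npz",**c); cv2.imwrite(f"pics/{n}4.png",c["frame"][:,:,::-1])
    W=cloud(c)
    for k,xy,h,r in(("flask",(.485,-.386),.17,.019),("jar",(.508,.42),.079,.03),("bottle",(.577,-.117),.16,.0195)):
        m=(np.hypot(W[...,0]-xy[0],W[...,1]-xy[1])<.035)&(abs(W[...,2]-h)<.01)
        if m.sum()>150: s,e=center(c,m,h,.019); print(n,k,s.round(4),e,m.sum())
E
```

```text
[ 0.487  -0.3371  0.2529] [-0.738  0.124  1.579 -0.     1.438  0.836] [-0.40037614 -0.00351255 -0.14700509]
wrist flask [ 0.4845 -0.3878  0.0195] 0.0006054432841046992 2447
top jar [0.5055 0.4205 0.029 ] 0.0009663221236169085 433
top bottle [ 0.5765 -0.115   0.019 ] 0.0008909456142169706 217
scene flask [ 0.4881 -0.388   0.0196] 0.0007562140034700415 375
scene jar [0.51   0.4149 0.0305] 0.001495386529739974 339
scene bottle [ 0.5809 -0.1195  0.0196] 0.0008860014562111688 302
```

View pics/wrist4.png

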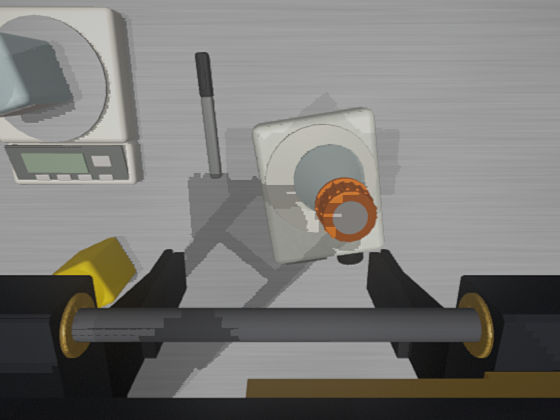

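Emit:
servo_tool(motion=[{"linear": [-0.1, 2.5, 0], "twist": [0, 0, 0], "hand": 100}, {"linear": [0, 2.5, 0], "twist": [0, 0, 0], "hand": 100}, {"linear": [0, 0, 2], "twist": [0, 0, 0], "hand": 100}, {"linear": [0, 0, 2], "twist": [0, 0, 0], "hand": 100}, {"linear": [0, 0, 0], "twist": [0, 0, 0], "hand": 100}, {"linear": [0, 0, 0], "twist": [0, 0, 0], "hand": 100}, {"linear": [0, 0, 0], "twist": [0, 0, 0], "hand": 100}, {"linear": [0, 0, 0], "twist": [0, 0, 0], "hand": 100}])

```text
time: 12.6
ee_pos: [0.4872, -0.385, 0.2143]
tcp_rot: [1.0, 0.0, 0.001, 0.001]
ft_force: [0.7, -0.5, 0.5]
gripper_width: 1.0
```

```bash
python3 - <<'E'
from bench import *; import numpy as np,cv2
from h import *
s=read_state(); print(s["ee_pos"].round(4))
for n in("wrist",):
    c=camera(n); np.savez(n+"5.npz",**c); cv2.imwrite(f"pics/{n}5.png",c["frame"][:,:,::-1])
    W=cloud(c)
    for k,xy,h,r in(("flask",(.485,-.386),.17,.019),):
        m=(np.hypot(W[...,0]-xy[0],W[...,1]-xy[1])<.035)&(abs(W[...,2]-h)<.01)
        if m.sum()>150: s,e=center(c,m,h,.019); print(n,k,s.round(4),e,m.sum())
E
```

```text
[ 0.4872 -0.385   0.2143]
wrist flask [ 0.4847 -0.3887  0.0194] 0.0006250090937893285 3238
```

View pics/wrist5.png

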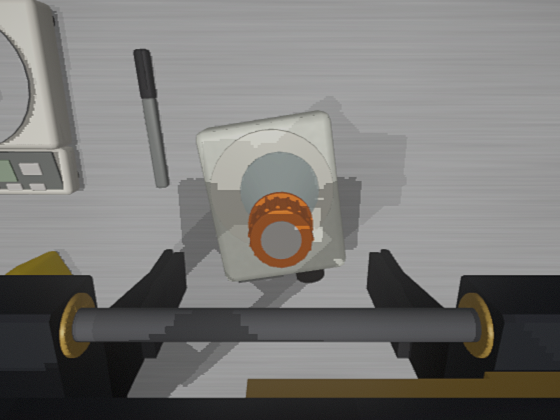

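The cap centre is at (281,241), about 3 mm right of the finger midline (276).

Emit:
servo_tool(motion=[{"linear": [-0.1, 0.25, 1], "twist": [0, 0, 0], "hand": 100}, {"linear": [0, 0, 2], "twist": [0, 0, 0], "hand": 100}, {"linear": [0, 0, 2], "twist": [0, 0, 0], "hand": 100}, {"linear": [0, 0, 1.2], "twist": [0, 0, 0], "hand": 100}, {"linear": [0, 0, 0.4], "twist": [0, 0, 0], "hand": 100}, {"linear": [0, 0, 0], "twist": [0, 0, 0], "hand": 100}, {"linear": [0, 0, 0], "twist": [0, 0, 0], "hand": 80}, {"linear": [0, 0, 0], "twist": [0, 0, 0], "hand": 60}])

```text
time: 13.45
ee_pos: [0.486, -0.388, 0.1478]
tcp_rot: [1.0, -0.0, 0.001, 0.001]
ft_force: [0.3, 0.1, 0.1]
gripper_width: 0.892
```

Emit:
servo_tool(motion=[{"linear": [0, 0, 0], "twist": [0, 0, 0], "hand": 50}, {"linear": [0, 0, 0], "twist": [0, 0, 0], "hand": 40}, {"linear": [0, 0, 0], "twist": [0, 0, 0], "hand": 30}, {"linear": [0, 0, 0], "twist": [0, 0, 0], "hand": 25}, {"linear": [0, 0, 0], "twist": [0, 0, 0], "hand": 25}, {"linear": [0, 0, 0], "twist": [0, 0, 0], "hand": 25}, {"linear": [0, 0, 0], "twist": [0, 0, 0], "hand": 25}, {"linear": [0, 0, 0], "twist": [0, 0, 0], "hand": 25}])

```text
time: 14.25
ee_pos: [0.4854, -0.3875, 0.1465]
tcp_rot: [1.0, -0.0, -0.0, 0.0]
ft_force: [-0.7, -0.8, 0.2]
gripper_width: 0.434
```

Emit:
servo_tool(motion=[{"linear": [0, 0, -0.5], "twist": [0, 0, 0], "hand": 25}, {"linear": [0, 0, -1.5], "twist": [0, 0, 0], "hand": 25}, {"linear": [0, 0, -2.5], "twist": [0, 0, 0], "hand": 25}, {"linear": [0, 0, -3], "twist": [0, 0, 0], "hand": 25}, {"linear": [0, 0, -3], "twist": [0, 0, 0], "hand": 25}, {"linear": [0, 0, -2.5], "twist": [0, 0, 0], "hand": 25}, {"linear": [0, -0.5, -1.5], "twist": [0, 0, 0], "hand": 25}, {"linear": [0.2, -1, -0.5], "twist": [0, 0, 0], "hand": 25}])

```text
time: 15.05
ee_pos: [0.4879, -0.3729, 0.2993]
tcp_rot: [1.0, -0.001, 0.001, 0.001]
ft_force: [0.5, -1.0, -3.2]
gripper_width: 0.429
```

Emit:
servo_tool(motion=[{"linear": [0.3, -1.5, 0], "twist": [0, 0, 0], "hand": 25}, {"linear": [0.4, -2.2, 0], "twist": [0, 0, 0], "hand": 25}, {"linear": [0.5, -3, 0], "twist": [0, 0, 0], "hand": 25}, {"linear": [0.5, -3, 0], "twist": [0, 0, 0], "hand": 25}, {"linear": [0.5, -3, 0], "twist": [0, 0, 0], "hand": 25}, {"linear": [0.5, -3, 0], "twist": [0, 0, 0], "hand": 25}, {"linear": [0.5, -3, 0], "twist": [0, 0, 0], "hand": 25}, {"linear": [0.5, -3, 0], "twist": [0, 0, 0], "hand": 25}])

```text
time: 15.85
ee_pos: [0.5235, -0.1524, 0.2943]
tcp_rot: [1.0, 0.0, -0.002, -0.001]
ft_force: [-0.0, 0.0, -2.1]
gripper_width: 0.431
```

Emit:
servo_tool(motion=[{"linear": [0.5, -3, 0], "twist": [0, 0, 0], "hand": 25}, {"linear": [0.5, -3, 0], "twist": [0, 0, 0], "hand": 25}, {"linear": [0.5, -3, 0], "twist": [0, 0, 0], "hand": 25}, {"linear": [0.5, -3, 0], "twist": [0, 0, 0], "hand": 25}, {"linear": [0.5, -3, 0], "twist": [0, 0, 0], "hand": 25}, {"linear": [0.5, -3, 0], "twist": [0, 0, 0], "hand": 25}, {"linear": [0.5, -3, 0], "twist": [0, 0, 0], "hand": 25}, {"linear": [0.5, -3, 0], "twist": [0, 0, 0], "hand": 25}])

```text
time: 16.65
ee_pos: [0.5629, 0.0871, 0.2943]
tcp_rot: [1.0, 0.0, -0.002, -0.0]
ft_force: [-0.1, -0.4, -3.1]
gripper_width: 0.434
```

Emit:
servo_tool(motion=[{"linear": [0.4, -2.5, 0], "twist": [0, 0, 0], "hand": 25}, {"linear": [0.3, -1.5, 0], "twist": [0, 0, 0], "hand": 25}, {"linear": [0.2, -1, 0], "twist": [0, 0, 0], "hand": 25}, {"linear": [0, 0, 0], "twist": [0, 0, 0], "hand": 25}, {"linear": [0, 0, 0], "twist": [0, 0, 0], "hand": 25}, {"linear": [0, 0, 0], "twist": [0, 0, 0], "hand": 25}, {"linear": [0, 0, 0], "twist": [0, 0, 0], "hand": 25}, {"linear": [0, 0, 0], "twist": [0, 0, 0], "hand": 25}])

```text
time: 17.45
ee_pos: [0.5737, 0.1338, 0.2967]
tcp_rot: [1.0, -0.001, 0.0, 0.0]
ft_force: [0.3, -0.0, -2.1]
gripper_width: 0.429
```

```bash
python3 - <<'E'
from bench import *; import numpy as np,cv2
from h import *
s=read_state(); print(s["ee_pos"].round(4),s["ft_force"])
for n in("wrist","top","scene"):
    c=camera(n); np.savez(n+"6.npz",**c); cv2.imwrite(f"pics/{n}6.png",c["frame"][:,:,::-1])
E
```

```text
[0.5737 0.1338 0.2967] [ 0.34258654 -0.04497158 -2.09857368]
```

View pics/wrist6.png

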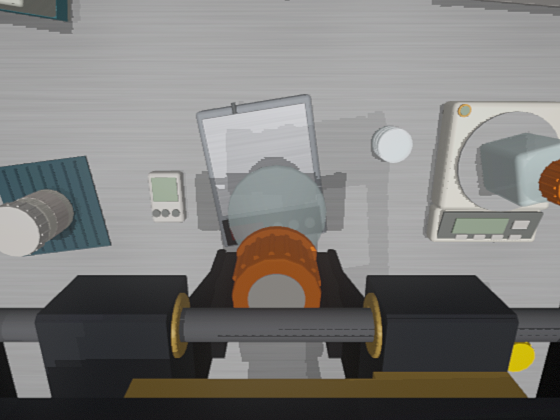

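View pics/top6.png

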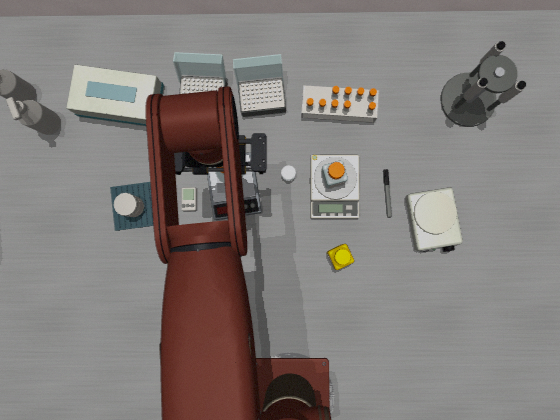

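View pics/scene6.png

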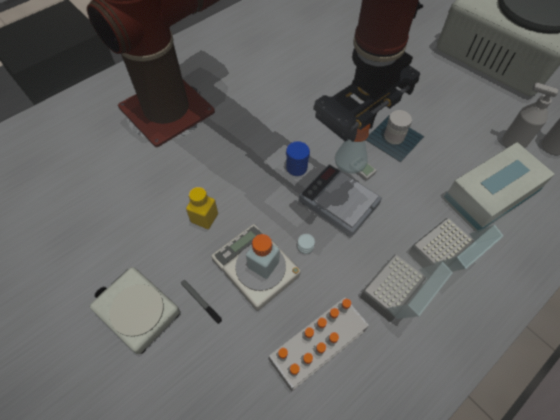

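The flask hangs upright (275,220 in wrist), the jar stands on the mat, and the stirrer plate is empty. Shifting 17 mm in y and lowering.

Emit:
servo_tool(motion=[{"linear": [0.3, -1.0, 0], "twist": [0, 0, 0], "hand": 25}, {"linear": [0, -0.7, 0], "twist": [0, 0, 0], "hand": 25}, {"linear": [0, 0, 1.5], "twist": [0, 0, 0], "hand": 25}, {"linear": [0, 0, 2.5], "twist": [0, 0, 0], "hand": 25}, {"linear": [0, 0, 3], "twist": [0, 0, 0], "hand": 25}, {"linear": [0, 0, 2.5], "twist": [0, 0, 0], "hand": 25}, {"linear": [0, 0, 2], "twist": [0, 0, 0], "hand": 25}, {"linear": [0, 0, 1], "twist": [0, 0, 0], "hand": 25}])

```text
time: 18.4
ee_pos: [0.5745, 0.1515, 0.1678]
tcp_rot: [1.0, 0.0, -0.003, 0.0]
ft_force: [0.3, -0.7, -1.8]
gripper_width: 0.429
```

Emit:
servo_tool(motion=[{"linear": [0, 0, 1], "twist": [0, 0, 0], "hand": 25}, {"linear": [0, 0, 1], "twist": [0, 0, 0], "hand": 25}, {"linear": [0, 0, 0.5], "twist": [0, 0, 0], "hand": 25}, {"linear": [0, 0, 0.3], "twist": [0, 0, 0], "hand": 25}, {"linear": [0, 0, 0], "twist": [0, 0, 0], "hand": 25}, {"linear": [0, 0, 0], "twist": [0, 0, 0], "hand": 25}, {"linear": [0, 0, 0], "twist": [0, 0, 0], "hand": 25}, {"linear": [0, 0, 0], "twist": [0, 0, 0], "hand": 25}])

```text
time: 19.2
ee_pos: [0.5769, 0.1516, 0.1441]
tcp_rot: [1.0, -0.0, 0.0, -0.0]
ft_force: [0.4, 0.4, -2.7]
gripper_width: 0.428
```

```bash
python3 - <<'E'
from bench import *; import numpy as np,cv2
from h import *
s=read_state(); print(s["ee_pos"].round(4),s["ft_force"])
for n in("scene","wrist"):
    c=camera(n); np.savez(n+"7.npz",**c); cv2.imwrite(f"pics/{n}7.png",c["frame"][:,:,::-1])
f=cv2.imread("pics/scene7.png"); cv2.imwrite("pics/scene7c.png",cv2.resize(f[80:240,270:430],None,fx=3.7,fy=3.7,interpolation=2))
t=load("top6.npz")["frame"][:,:,::-1]; cv2.imwrite("pics/st_t.png",cv2.resize(t[175:260,395:475],None,fx=7,fy=7,interpolation=2))
t=load("scene6.npz")["frame"][:,:,::-1]; cv2.imwrite("pics/st_s.png",cv2.resize(t[260:355,85:185],None,fx=6,fy=6,interpolation=2))
E
```

```text
[0.5769 0.1516 0.1441] [ 0.43559669  0.40428842 -2.71402388]
```

View pics/scene7c.png

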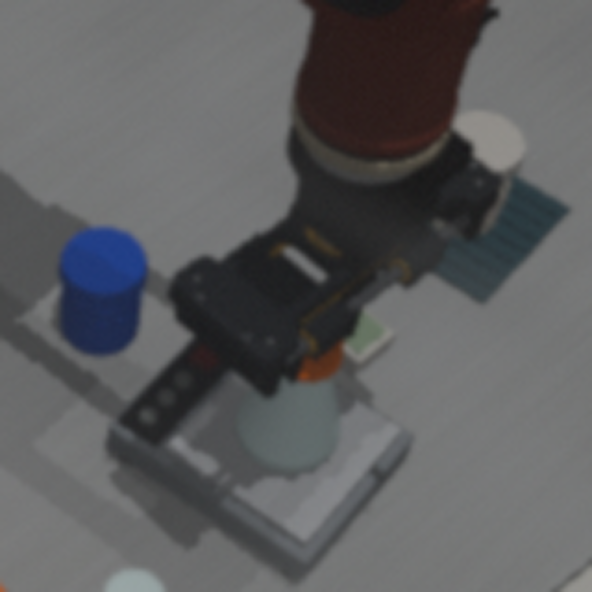

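View pics/wrist7.png

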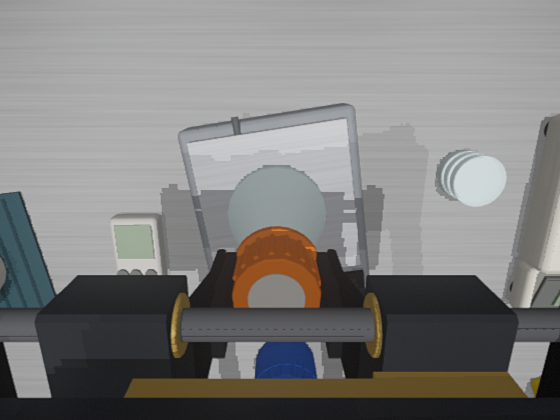

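View pics/st_t.png

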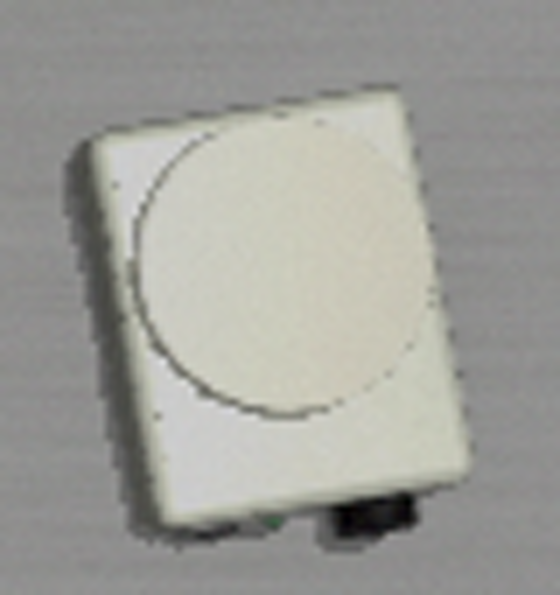

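View pics/st_s.png

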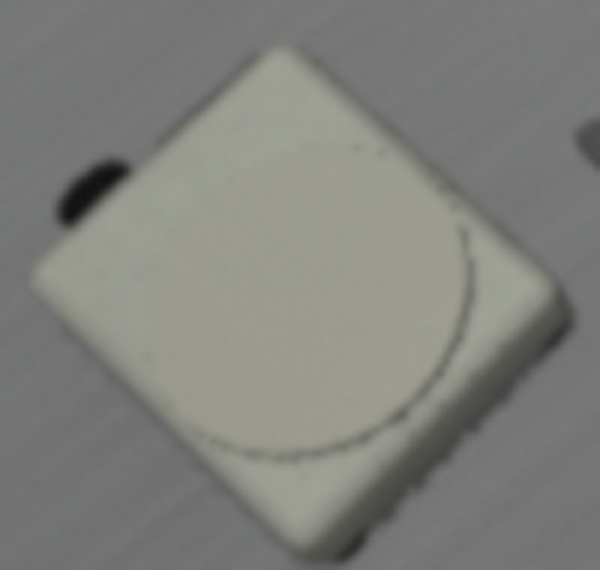

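Emit:
servo_tool(motion=[{"linear": [0, 0, 0.3], "twist": [0, 0, 0], "hand": 25}, {"linear": [0, 0, 0.2], "twist": [0, 0, 0], "hand": 25}, {"linear": [0, 0, 0.15], "twist": [0, 0, 0], "hand": 25}, {"linear": [0, 0, 0.1], "twist": [0, 0, 0], "hand": 25}, {"linear": [0, 0, 0], "twist": [0, 0, 0], "hand": 25}, {"linear": [0, 0, 0], "twist": [0, 0, 0], "hand": 25}, {"linear": [0, 0, 0], "twist": [0, 0, 0], "hand": 25}, {"linear": [0, 0, 0], "twist": [0, 0, 0], "hand": 25}])

```text
time: 20.1
ee_pos: [0.5768, 0.1516, 0.1366]
tcp_rot: [1.0, -0.0, 0.0, 0.0]
ft_force: [-3.0, -0.9, 4.6]
gripper_width: 0.429
```

```bash
python3 - <<'E'
from h import *
print(ray(load("top6.npz"),435.1,212.5,.054),ray(load("scene6.npz"),136.25,309.75,.054))
E
```

```text
[ 0.47978716 -0.37905975  0.054     ] [ 0.48503588 -0.38210189  0.054     ]
```

Touching (about +7 N). I'll ease up 0.5 mm and release.

Emit:
servo_tool(motion=[{"linear": [0, 0, -0.05], "twist": [0, 0, 0], "hand": 25}, {"linear": [0, 0, 0], "twist": [0, 0, 0], "hand": 45}, {"linear": [0, 0, 0], "twist": [0, 0, 0], "hand": 60}, {"linear": [0, 0, 0], "twist": [0, 0, 0], "hand": 80}, {"linear": [0, 0, 0], "twist": [0, 0, 0], "hand": 100}, {"linear": [0, 0, 0], "twist": [0, 0, 0], "hand": 100}, {"linear": [0, 0, -1], "twist": [0, 0, 0], "hand": 100}, {"linear": [0, 0, -3], "twist": [0, 0, 0], "hand": 100}])

```text
time: 20.9
ee_pos: [0.5742, 0.1513, 0.1739]
tcp_rot: [1.0, -0.0, -0.003, 0.0]
ft_force: [-0.4, -0.8, 0.7]
gripper_width: 0.91
```

Emit:
servo_tool(motion=[{"linear": [0, 0, -4], "twist": [0, 0, 0], "hand": 100}, {"linear": [0, 1, -4], "twist": [0, 0, 0], "hand": 100}, {"linear": [0, 2.5, 0], "twist": [0, 0, 0], "hand": 100}, {"linear": [0, 3.5, 0], "twist": [0, 0, 0], "hand": 100}, {"linear": [0, 4, 0], "twist": [0, 0, 0], "hand": 100}, {"linear": [0, 4, 0], "twist": [0, 0, 0], "hand": 100}, {"linear": [0, 4, 0], "twist": [0, 0, 0], "hand": 100}, {"linear": [0, 3, 0], "twist": [0, 0, 0], "hand": 100}])

```text
time: 21.7
ee_pos: [0.5764, -0.0707, 0.2576]
tcp_rot: [1.0, -0.001, 0.001, 0.0]
ft_force: [-0.1, -0.1, -0.1]
gripper_width: 1.0
```

Emit:
servo_tool(motion=[{"linear": [0, 2.5, 0], "twist": [0, 0, 0], "hand": 100}, {"linear": [0, 2, 0], "twist": [0, 0, 0], "hand": 100}, {"linear": [0, 0, 0], "twist": [0, 0, 0], "hand": 100}, {"linear": [0, 0, 0], "twist": [0, 0, 0], "hand": 100}, {"linear": [0, 0, 0], "twist": [0, 0, 0], "hand": 100}, {"linear": [0, 0, 0], "twist": [0, 0, 0], "hand": 100}, {"linear": [0, 0, 0], "twist": [0, 0, 0], "hand": 100}, {"linear": [0, 0, 0], "twist": [0, 0, 0], "hand": 100}])

```text
time: 22.5
ee_pos: [0.5766, -0.1128, 0.2566]
tcp_rot: [1.0, 0.0, 0.0, -0.0]
ft_force: [0.1, -0.1, -0.8]
gripper_width: 1.002
```

```bash
python3 - <<'E'
from bench import *; import numpy as np,cv2
from h import *
s=read_state(); print(s["ee_pos"].round(4),s["ft_force"])
for n in("wrist","top","scene"):
    c=camera(n); np.savez(n+"8.npz",**c); cv2.imwrite(f"pics/{n}8.png",c["frame"][:,:,::-1])
    W=cloud(c)
    for k,xy,h,r in(("flask",(.577,.151),.16,.019),("jar",(.508,.42),.079,.03),("bottle",(.577,-.117),.16,.0195)):
        m=(np.hypot(W[...,0]-xy[0],W[...,1]-xy[1])<.035)&(abs(W[...,2]-h)<.01)
        if m.sum()>150: s,e=center(c,m,h,.019); print(n,k,s.round(4),e.round(4),m.sum(),np.median(W[m],0).round(4))
E
```

```text
[ 0.5766 -0.1128  0.2566] [ 0.10774385 -0.09820167 -0.75782255]
wrist bottle [ 0.578  -0.118   0.0197] 0.0006 2313 [ 0.5785 -0.1179  0.1598]
top flask [0.5737 0.152  0.0185] 0.001 203 [0.5735 0.1523 0.1596]
top jar [0.5055 0.4202 0.0292] 0.001 436 [0.5053 0.4195 0.0791]
scene flask [0.5782 0.1468 0.0199] 0.0011 228 [0.5777 0.1468 0.1589]
scene jar [0.5099 0.4144 0.0308] 0.0016 342 [0.5097 0.4152 0.0776]
scene bottle [ 0.5809 -0.1195  0.0196] 0.0009 301 [ 0.5808 -0.1195  0.1591]
```

View pics/wrist8.png

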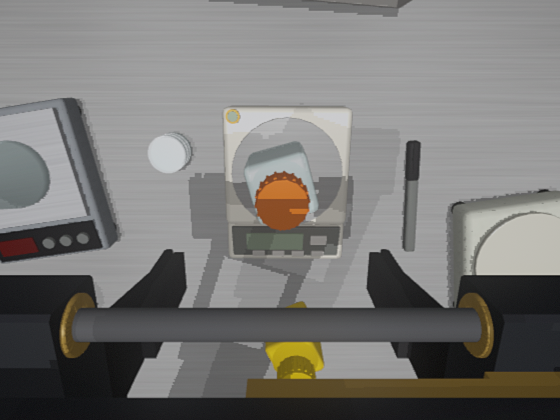

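View pics/scene8.png

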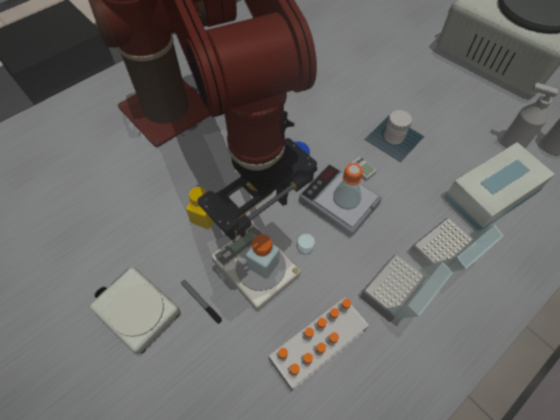

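The flask stands within 3 mm of the warmer's centre in both views. The bottle cap is at (283,200) in the wrist view. Next: grasp the bottle.

Emit:
servo_tool(motion=[{"linear": [0.1, 0.45, 1.5], "twist": [0, 0, 0], "hand": 100}, {"linear": [0, 0, 2], "twist": [0, 0, 0], "hand": 100}, {"linear": [0, 0, 2], "twist": [0, 0, 0], "hand": 100}, {"linear": [0, 0, 2], "twist": [0, 0, 0], "hand": 100}, {"linear": [0, 0, 2], "twist": [0, 0, 0], "hand": 100}, {"linear": [0, 0, 1.5], "twist": [0, 0, 0], "hand": 100}, {"linear": [0, 0, 0.7], "twist": [0, 0, 0], "hand": 100}, {"linear": [0, 0, 0], "twist": [0, 0, 0], "hand": 100}])

```text
time: 23.45
ee_pos: [0.5766, -0.1178, 0.138]
tcp_rot: [1.0, -0.0, -0.001, -0.0]
ft_force: [-0.4, -0.0, -0.5]
gripper_width: 0.996
```

```bash
python3 - <<'E'
from bench import *; import numpy as np,cv2
from h import *
s=read_state(); print(s["ee_pos"].round(4),s["ft_force"])
c=camera("wrist"); cv2.imwrite(f"pics/w9.png",c["frame"][:,:,::-1])
E
```

```text
[ 0.5766 -0.1178  0.138 ] [-0.42667262 -0.01631625 -0.53318957]
```

View pics/w9.png

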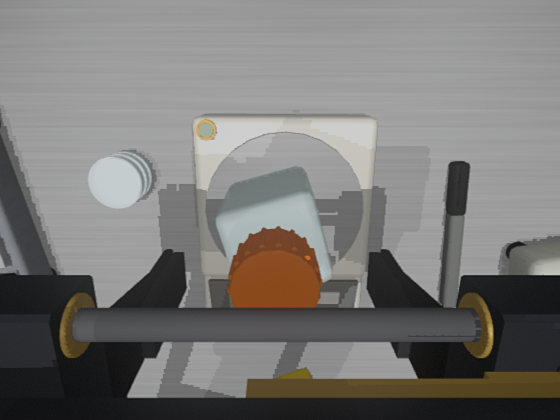

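The cap is centred (275) between the fingers. Closing.

Emit:
servo_tool(motion=[{"linear": [0, 0, 0], "twist": [0, 0, 0], "hand": 80}, {"linear": [0, 0, 0], "twist": [0, 0, 0], "hand": 60}, {"linear": [0, 0, 0], "twist": [0, 0, 0], "hand": 50}, {"linear": [0, 0, 0], "twist": [0, 0, 0], "hand": 40}, {"linear": [0, 0, 0], "twist": [0, 0, 0], "hand": 30}, {"linear": [0, 0, 0], "twist": [0, 0, 0], "hand": 25}, {"linear": [0, 0, 0], "twist": [0, 0, 0], "hand": 25}, {"linear": [0, 0, 0], "twist": [0, 0, 0], "hand": 25}])

```text
time: 24.3
ee_pos: [0.5775, -0.1178, 0.1395]
tcp_rot: [1.0, -0.0, -0.0, -0.0]
ft_force: [-0.4, 0.6, -0.3]
gripper_width: 0.439
```

Emit:
servo_tool(motion=[{"linear": [0, 0, 0], "twist": [0, 0, 0], "hand": 25}, {"linear": [0, 0, 0], "twist": [0, 0, 0], "hand": 25}, {"linear": [0, 0, -0.5], "twist": [0, 0, 0], "hand": 25}, {"linear": [0, 0, -1.5], "twist": [0, 0, 0], "hand": 25}, {"linear": [0, 0, -2], "twist": [0, 0, 0], "hand": 25}, {"linear": [0, 0, -2], "twist": [0, 0, 0], "hand": 25}, {"linear": [0, 0, -1], "twist": [0, 0, 0], "hand": 25}, {"linear": [0, 0, 0], "twist": [0, 0, 0], "hand": 25}])

```text
time: 25.1
ee_pos: [0.5788, -0.1184, 0.2123]
tcp_rot: [1.0, -0.0, 0.002, 0.001]
ft_force: [-0.4, 0.9, -2.1]
gripper_width: 0.44
```

Emit:
servo_tool(motion=[{"linear": [-0.4, 1, 0], "twist": [0, 0, 0], "hand": 25}, {"linear": [-0.7, 2, 0], "twist": [0, 0, 0], "hand": 25}, {"linear": [-1, 2.7, 0], "twist": [0, 0, 0], "hand": 25}, {"linear": [-1, 2.7, 0], "twist": [0, 0, 0], "hand": 25}, {"linear": [-1, 2.7, 0], "twist": [0, 0, 0], "hand": 25}, {"linear": [-1, 2.7, 0], "twist": [0, 0, 0], "hand": 25}, {"linear": [-1, 2.7, 0], "twist": [0, 0, 0], "hand": 25}, {"linear": [-1, 2.7, 0], "twist": [0, 0, 0], "hand": 25}])

```text
time: 25.9
ee_pos: [0.5046, -0.311, 0.2078]
tcp_rot: [1.0, -0.0, -0.001, -0.001]
ft_force: [0.8, 0.6, -2.6]
gripper_width: 0.437
```

Emit:
servo_tool(motion=[{"linear": [-1, 2.7, 0], "twist": [0, 0, 0], "hand": 25}, {"linear": [-0.8, 2.3, 0], "twist": [0, 0, 0], "hand": 25}, {"linear": [-0.5, 1.5, 0], "twist": [0, 0, 0], "hand": 25}, {"linear": [-0.2, 0.5, 0], "twist": [0, 0, 0], "hand": 25}, {"linear": [0, 0, 0], "twist": [0, 0, 0], "hand": 25}, {"linear": [0, 0, 0], "twist": [0, 0, 0], "hand": 25}, {"linear": [0, 0, 0], "twist": [0, 0, 0], "hand": 25}, {"linear": [0, 0, 0], "twist": [0, 0, 0], "hand": 25}])

```text
time: 26.7
ee_pos: [0.4819, -0.379, 0.2096]
tcp_rot: [1.0, 0.0, 0.0, -0.0]
ft_force: [0.4, 0.8, -2.5]
gripper_width: 0.444
```

```bash
python3 - <<'E'
from bench import *; import numpy as np,cv2
from h import *
s=read_state(); print(s["ee_pos"].round(4),s["ft_force"])
for n in("wrist","top","scene"):
    c=camera(n); np.savez(n+"10.npz",**c); cv2.imwrite(f"pics/{n}10.png",c["frame"][:,:,::-1])
t=load("top10.npz")["frame"][:,:,::-1]; cv2.imwrite("pics/pan_t.png",cv2.resize(t[145:230,295:375],None,fx=7,fy=7,interpolation=2))
t=load("scene10.npz")["frame"][:,:,::-1]; cv2.imwrite("pics/pan_s.png",cv2.resize(t[215:315,205:305],None,fx=6,fy=6,interpolation=2))
E
```

```text
[ 0.4819 -0.379   0.2096] [ 0.37843895  0.79323803 -2.53056417]
```

View pics/wrist10.png

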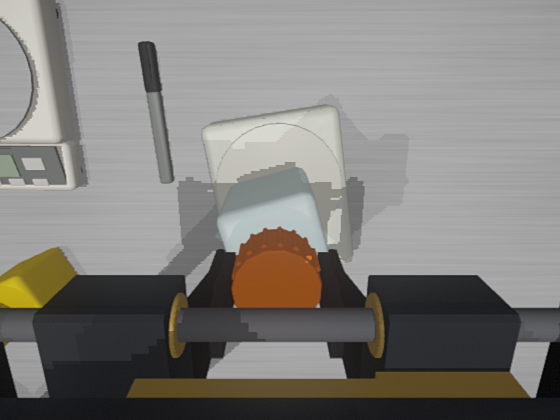

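View pics/scene10.png

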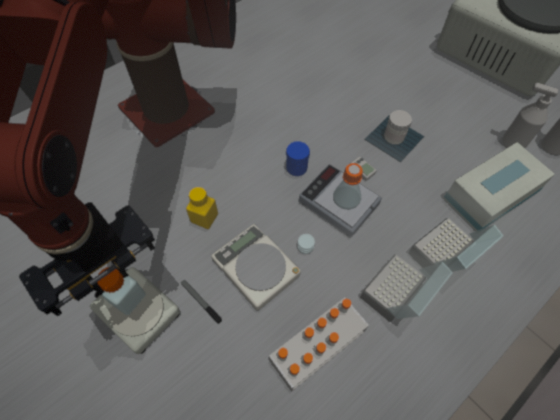

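View pics/pan_t.png

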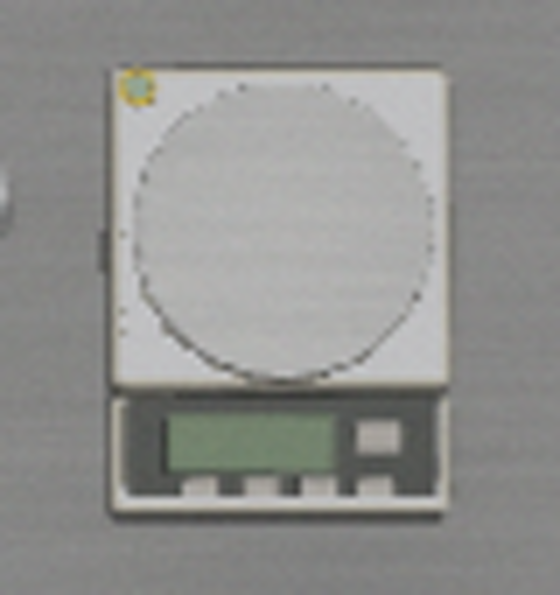

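View pics/pan_s.png

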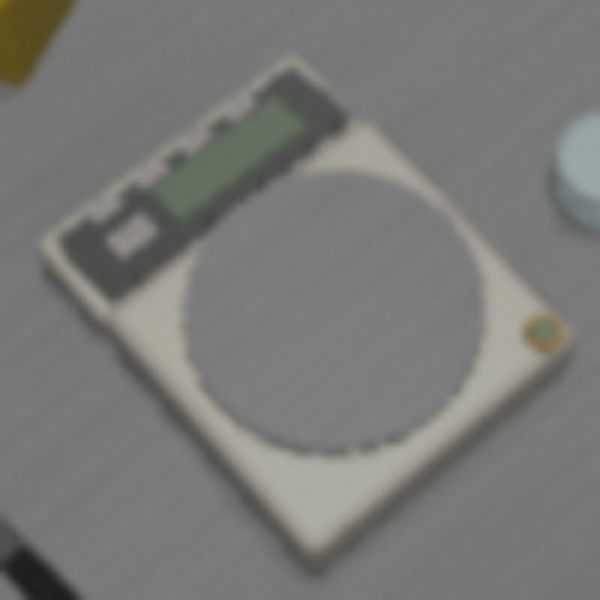

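The bottle hangs upright over the stirrer and the pan is clear. Lowering.

Emit:
servo_tool(motion=[{"linear": [0, 0.15, 1], "twist": [0, 0, 0], "hand": 25}, {"linear": [0, 0, 2], "twist": [0, 0, 0], "hand": 25}, {"linear": [0, 0, 1.5], "twist": [0, 0, 0], "hand": 25}, {"linear": [0, 0, 1], "twist": [0, 0, 0], "hand": 25}, {"linear": [0, 0, 0.4], "twist": [0, 0, 0], "hand": 25}, {"linear": [0, 0, 0], "twist": [0, 0, 0], "hand": 25}, {"linear": [0, 0, 0], "twist": [0, 0, 0], "hand": 25}, {"linear": [0, 0, 0], "twist": [0, 0, 0], "hand": 25}])

```text
time: 27.65
ee_pos: [0.4819, -0.3819, 0.1516]
tcp_rot: [1.0, -0.0, 0.001, 0.001]
ft_force: [0.3, 0.2, -3.1]
gripper_width: 0.444
```

```bash
python3 - <<'E'
from h import *
print(ray(load("top10.npz"),335.1,177.7,.048),ray(load("scene10.npz"),260.4,266.6,.048))
E
```

```text
[ 0.5736507  -0.12202421  0.048     ] [ 0.57882328 -0.12567079  0.048     ]
```

Emit:
servo_tool(motion=[{"linear": [0, 0, 0.2], "twist": [0, 0, 0], "hand": 25}, {"linear": [0, 0, 0.15], "twist": [0, 0, 0], "hand": 25}, {"linear": [0, 0, 0.1], "twist": [0, 0, 0], "hand": 25}, {"linear": [0, 0, 0.05], "twist": [0, 0, 0], "hand": 25}, {"linear": [0, 0, 0], "twist": [0, 0, 0], "hand": 25}, {"linear": [0, 0, 0], "twist": [0, 0, 0], "hand": 25}, {"linear": [0, 0, 0], "twist": [0, 0, 0], "hand": 25}, {"linear": [0, 0, 0], "twist": [0, 0, 0], "hand": 25}])

```text
time: 28.45
ee_pos: [0.4814, -0.3814, 0.1456]
tcp_rot: [1.0, -0.0, 0.0, 0.0]
ft_force: [0.4, 1.2, -2.6]
gripper_width: 0.439
```

No contact yet. One more millimetre, in small steps.

Emit:
servo_tool(motion=[{"linear": [0, 0, 0.05], "twist": [0, 0, 0], "hand": 25}, {"linear": [0, 0, 0.05], "twist": [0, 0, 0], "hand": 25}, {"linear": [0, 0, 0.05], "twist": [0, 0, 0], "hand": 25}, {"linear": [0, 0, 0], "twist": [0, 0, 0], "hand": 25}, {"linear": [0, 0, 0], "twist": [0, 0, 0], "hand": 25}, {"linear": [0, 0, 0], "twist": [0, 0, 0], "hand": 25}, {"linear": [0, 0, 0], "twist": [0, 0, 0], "hand": 25}, {"linear": [0, 0, 0], "twist": [0, 0, 0], "hand": 25}])

```text
time: 29.25
ee_pos: [0.4818, -0.3815, 0.1455]
tcp_rot: [1.0, -0.0, 0.0, 0.0]
ft_force: [-2.3, 2.8, 6.8]
gripper_width: 0.442
```

Contact. Ease off 0.5 mm, release and rise.

Emit:
servo_tool(motion=[{"linear": [0, 0, -0.05], "twist": [0, 0, 0], "hand": 25}, {"linear": [0, 0, 0], "twist": [0, 0, 0], "hand": 45}, {"linear": [0, 0, 0], "twist": [0, 0, 0], "hand": 60}, {"linear": [0, 0, 0], "twist": [0, 0, 0], "hand": 80}, {"linear": [0, 0, 0], "twist": [0, 0, 0], "hand": 100}, {"linear": [0, 0, 0], "twist": [0, 0, 0], "hand": 100}, {"linear": [0, 0, -1], "twist": [0, 0, 0], "hand": 100}, {"linear": [0, 0, -3], "twist": [0, 0, 0], "hand": 100}])

```text
time: 30.05
ee_pos: [0.4797, -0.3797, 0.1817]
tcp_rot: [1.0, -0.0, -0.002, -0.002]
ft_force: [-0.6, -0.6, -0.5]
gripper_width: 0.907
```

Emit:
servo_tool(motion=[{"linear": [0, 0, -4], "twist": [0, 0, 0], "hand": 100}, {"linear": [0, -1, -3], "twist": [0, 0, 0], "hand": 100}, {"linear": [0, -2.5, 0], "twist": [0, 0, 0], "hand": 100}, {"linear": [0, -3.5, 0], "twist": [0, 0, 0], "hand": 100}, {"linear": [0, -4, 0], "twist": [0, 0, 0], "hand": 100}, {"linear": [0, -4, 0], "twist": [0, 0, 0], "hand": 100}, {"linear": [0, -4, 0], "twist": [0, 0, 0], "hand": 100}, {"linear": [0, -4, 0], "twist": [0, 0, 0], "hand": 100}])

```text
time: 30.85
ee_pos: [0.4814, -0.15, 0.2555]
tcp_rot: [1.0, -0.0, 0.001, 0.0]
ft_force: [0.6, -0.0, 0.3]
gripper_width: 1.003
```

Emit:
servo_tool(motion=[{"linear": [0, -4, 0], "twist": [0, 0, 0], "hand": 100}, {"linear": [0, -4, 0], "twist": [0, 0, 0], "hand": 100}, {"linear": [0, -4, 0], "twist": [0, 0, 0], "hand": 100}, {"linear": [0, -4, 0], "twist": [0, 0, 0], "hand": 100}, {"linear": [0, -4, 0], "twist": [0, 0, 0], "hand": 100}, {"linear": [0.5, -4, 0], "twist": [0, 0, 0], "hand": 100}, {"linear": [0.5, -4, 0], "twist": [0, 0, 0], "hand": 100}, {"linear": [0.5, -4, 0], "twist": [0, 0, 0], "hand": 100}])

```text
time: 31.65
ee_pos: [0.4968, 0.1704, 0.2557]
tcp_rot: [1.0, -0.0, 0.001, -0.0]
ft_force: [0.8, -0.4, 0.5]
gripper_width: 1.0
```

Emit:
servo_tool(motion=[{"linear": [0.5, -4, 0], "twist": [0, 0, 0], "hand": 100}, {"linear": [0.5, -4, 0], "twist": [0, 0, 0], "hand": 100}, {"linear": [0, -4, 0], "twist": [0, 0, 0], "hand": 100}, {"linear": [0, -4, 0], "twist": [0, 0, 0], "hand": 100}, {"linear": [0, -3, 0], "twist": [0, 0, 0], "hand": 100}, {"linear": [0, -1.5, 0], "twist": [0, 0, 0], "hand": 100}, {"linear": [0, 0, 0], "twist": [0, 0, 0], "hand": 100}, {"linear": [0, 0, 0], "twist": [0, 0, 0], "hand": 100}])

```text
time: 32.45
ee_pos: [0.5068, 0.3728, 0.2547]
tcp_rot: [1.0, -0.0, 0.0, 0.0]
ft_force: [0.9, -0.5, -0.0]
gripper_width: 1.001
```

```bash
python3 - <<'E'
from bench import *; import numpy as np,cv2
from h import *
s=read_state(); print(s["ee_pos"].round(4),s["ft_force"])
for n in("wrist","top","scene"):
    c=camera(n); np.savez(n+"11.npz",**c); cv2.imwrite(f"pics/{n}11.png",c["frame"][:,:,::-1])
    W=cloud(c)
    for k,xy,h,r in(("flask",(.577,.151),.16,.019),("jar",(.508,.42),.079,.03),("bottle",(.482,-.381),.166,.0195)):
        m=(np.hypot(W[...,0]-xy[0],W[...,1]-xy[1])<.035)&(abs(W[...,2]-h)<.01)
        if m.sum()>150: s,e=center(c,m,h,.019); print(n,k,s.round(4),e.round(4),m.sum(),np.median(W[m],0).round(4))
E
```

```text
[0.5068 0.3728 0.2547] [ 0.91651248 -0.46533182 -0.01159816]
wrist jar [0.5062 0.4186 0.0293] 0.0006 3191 [0.5069 0.4186 0.0788]
top flask [0.5737 0.152  0.0186] 0.001 204 [0.5734 0.1523 0.1603]
top jar [0.4869 0.4206 0.015 ] 0.0051 188 [0.4923 0.4247 0.0789]
top bottle [ 0.4807 -0.3769  0.0193] 0.0011 232 [ 0.4806 -0.3771  0.1657]
scene flask [0.5782 0.1465 0.02  ] 0.0014 232 [0.578  0.1466 0.1591]
scene jar [0.5102 0.4149 0.0306] 0.0016 342 [0.5098 0.415  0.0778]
scene bottle [ 0.4857 -0.381   0.0199] 0.0008 384 [ 0.4856 -0.3812  0.1652]
```

View pics/wrist11.png

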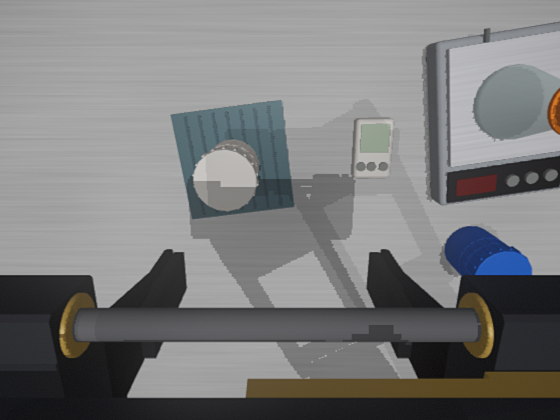

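View pics/top11.png

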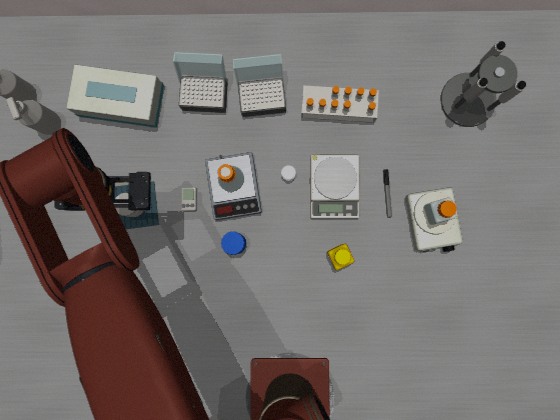

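Bottle on the stirrer is within about 2 mm of the centre in both views. The jar is at (225,180) in the wrist view. Fetching it.

Emit:
servo_tool(motion=[{"linear": [0, -2.4, 0], "twist": [0, 0, 0], "hand": 100}, {"linear": [0, -2.3, 1], "twist": [0, 0, 0], "hand": 100}, {"linear": [0, 0, 3], "twist": [0, 0, 0], "hand": 100}, {"linear": [0, 0, 3], "twist": [0, 0, 0], "hand": 100}, {"linear": [0, 0, 3], "twist": [0, 0, 0], "hand": 100}, {"linear": [0, 0, 1], "twist": [0, 0, 0], "hand": 100}, {"linear": [0, 0, 0], "twist": [0, 0, 0], "hand": 100}, {"linear": [0, 0, 0], "twist": [0, 0, 0], "hand": 100}])

```text
time: 33.4
ee_pos: [0.5077, 0.4206, 0.1462]
tcp_rot: [1.0, -0.001, 0.001, -0.001]
ft_force: [-0.6, 0.4, 1.1]
gripper_width: 1.0
```

Emit:
servo_tool(motion=[{"linear": [0, 0, 2], "twist": [0, 0, 0], "hand": 100}, {"linear": [0, 0, 2], "twist": [0, 0, 0], "hand": 100}, {"linear": [0, 0, 2], "twist": [0, 0, 0], "hand": 100}, {"linear": [0, 0, 2], "twist": [0, 0, 0], "hand": 100}, {"linear": [0, 0, 1], "twist": [0, 0, 0], "hand": 100}, {"linear": [0, 0, 0.2], "twist": [0, 0, 0], "hand": 100}, {"linear": [0, 0, 0], "twist": [0, 0, 0], "hand": 100}, {"linear": [0, 0, 0], "twist": [0, 0, 0], "hand": 80}])

```text
time: 34.2
ee_pos: [0.5078, 0.4213, 0.0544]
tcp_rot: [1.0, -0.0, 0.001, -0.001]
ft_force: [0.0, 0.4, 0.1]
gripper_width: 0.967
```

Emit:
servo_tool(motion=[{"linear": [0, 0, 0], "twist": [0, 0, 0], "hand": 70}, {"linear": [0, 0, 0], "twist": [0, 0, 0], "hand": 60}, {"linear": [0, 0, 0], "twist": [0, 0, 0], "hand": 50}, {"linear": [0, 0, 0], "twist": [0, 0, 0], "hand": 50}, {"linear": [0, 0, 0], "twist": [0, 0, 0], "hand": 50}, {"linear": [0, 0, 0], "twist": [0, 0, 0], "hand": 50}, {"linear": [0, 0, 0], "twist": [0, 0, 0], "hand": 50}, {"linear": [0, 0, 0], "twist": [0, 0, 0], "hand": 50}])

```text
time: 35.0
ee_pos: [0.5069, 0.4206, 0.0529]
tcp_rot: [1.0, -0.0, 0.0, -0.0]
ft_force: [-1.5, -1.0, 4.0]
gripper_width: 0.663
```

Emit:
servo_tool(motion=[{"linear": [0, 0, -0.5], "twist": [0, 0, 0], "hand": 50}, {"linear": [0, 0, -1.5], "twist": [0, 0, 0], "hand": 50}, {"linear": [0, 0, -3], "twist": [0, 0, 0], "hand": 50}, {"linear": [0, 0, -3.5], "twist": [0, 0, 0], "hand": 50}, {"linear": [0, 0, -3.5], "twist": [0, 0, 0], "hand": 50}, {"linear": [0, 0, -3.5], "twist": [0, 0, 0], "hand": 50}, {"linear": [0, 0, -3], "twist": [0, 0, 0], "hand": 50}, {"linear": [0, 0.5, -1.5], "twist": [0, 0, 0], "hand": 50}])

```text
time: 35.8
ee_pos: [0.5076, 0.4167, 0.2573]
tcp_rot: [1.0, 0.0, 0.002, -0.002]
ft_force: [-0.0, 0.9, -0.8]
gripper_width: 0.667
```

Emit:
servo_tool(motion=[{"linear": [0.2, 1.5, 0], "twist": [0, 0, 0], "hand": 50}, {"linear": [0.3, 2.5, 0], "twist": [0, 0, 0], "hand": 50}, {"linear": [0.4, 3, 0], "twist": [0, 0, 0], "hand": 50}, {"linear": [0.4, 3, 0], "twist": [0, 0, 0], "hand": 50}, {"linear": [0.4, 3, 0], "twist": [0, 0, 0], "hand": 50}, {"linear": [0.4, 3, 0], "twist": [0, 0, 0], "hand": 50}, {"linear": [0.4, 3, 0], "twist": [0, 0, 0], "hand": 50}, {"linear": [0.4, 3, 0], "twist": [0, 0, 0], "hand": 50}])

```text
time: 36.6
ee_pos: [0.5342, 0.193, 0.2498]
tcp_rot: [1.0, -0.0, -0.002, 0.001]
ft_force: [-0.5, 0.4, -1.9]
gripper_width: 0.672
```

Emit:
servo_tool(motion=[{"linear": [0.4, 3, 0], "twist": [0, 0, 0], "hand": 50}, {"linear": [0.4, 3, 0], "twist": [0, 0, 0], "hand": 50}, {"linear": [0.4, 3, 0], "twist": [0, 0, 0], "hand": 50}, {"linear": [0.4, 3, 0], "twist": [0, 0, 0], "hand": 50}, {"linear": [0.4, 3, 0], "twist": [0, 0, 0], "hand": 50}, {"linear": [0.4, 3, 0], "twist": [0, 0, 0], "hand": 50}, {"linear": [0.4, 3, 0], "twist": [0, 0, 0], "hand": 50}, {"linear": [0.4, 3, 0], "twist": [0, 0, 0], "hand": 50}])

```text
time: 37.4
ee_pos: [0.5656, -0.0463, 0.2498]
tcp_rot: [1.0, -0.0, -0.002, -0.0]
ft_force: [1.2, 0.1, -2.7]
gripper_width: 0.677
```

Emit:
servo_tool(motion=[{"linear": [0.4, 3, 0], "twist": [0, 0, 0], "hand": 50}, {"linear": [0.2, 2, 0], "twist": [0, 0, 0], "hand": 50}, {"linear": [0.1, 1, 0], "twist": [0, 0, 0], "hand": 50}, {"linear": [0, 0, 0], "twist": [0, 0, 0], "hand": 50}, {"linear": [0, 0, 0], "twist": [0, 0, 0], "hand": 50}, {"linear": [0, 0, 0], "twist": [0, 0, 0], "hand": 50}, {"linear": [0, 0, 0], "twist": [0, 0, 0], "hand": 50}, {"linear": [0, 0, 0], "twist": [0, 0, 0], "hand": 50}])

```text
time: 38.2
ee_pos: [0.5746, -0.1036, 0.2527]
tcp_rot: [1.0, 0.0, 0.0, 0.0]
ft_force: [-0.2, -0.4, -1.3]
gripper_width: 0.675
```

Emit:
servo_tool(motion=[{"linear": [0.15, 1, 0], "twist": [0, 0, 0], "hand": 50}, {"linear": [0, 1, 1], "twist": [0, 0, 0], "hand": 50}, {"linear": [0, 0, 2.5], "twist": [0, 0, 0], "hand": 50}, {"linear": [0, 0, 3], "twist": [0, 0, 0], "hand": 50}, {"linear": [0, 0, 3], "twist": [0, 0, 0], "hand": 50}, {"linear": [0, 0, 2], "twist": [0, 0, 0], "hand": 50}, {"linear": [0, 0, 1], "twist": [0, 0, 0], "hand": 50}, {"linear": [0, 0, 0.5], "twist": [0, 0, 0], "hand": 50}])

```text
time: 39.0
ee_pos: [0.5752, -0.1248, 0.121]
tcp_rot: [1.0, -0.0, -0.001, -0.0]
ft_force: [0.5, 0.0, -2.2]
gripper_width: 0.671
```

Emit:
servo_tool(motion=[{"linear": [0, 0, 0.8], "twist": [0, 0, 0], "hand": 50}, {"linear": [0, 0, 0.8], "twist": [0, 0, 0], "hand": 50}, {"linear": [0, 0, 0.3], "twist": [0, 0, 0], "hand": 50}, {"linear": [0, 0, 0], "twist": [0, 0, 0], "hand": 50}, {"linear": [0, 0, 0], "twist": [0, 0, 0], "hand": 50}, {"linear": [0, 0, 0], "twist": [0, 0, 0], "hand": 50}, {"linear": [0, 0, 0], "twist": [0, 0, 0], "hand": 50}, {"linear": [0, 0, 0], "twist": [0, 0, 0], "hand": 50}])

```text
time: 39.8
ee_pos: [0.5762, -0.1245, 0.1039]
tcp_rot: [1.0, -0.0, 0.0, 0.0]
ft_force: [-0.0, 0.2, -1.3]
gripper_width: 0.671
```

```bash
python3 - <<'E'
from bench import *; import cv2
c=camera("wrist"); cv2.imwrite(f"pics/w12.png",c["frame"][:,:,::-1])
E
```

```text
(no output)
```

View pics/w12.png

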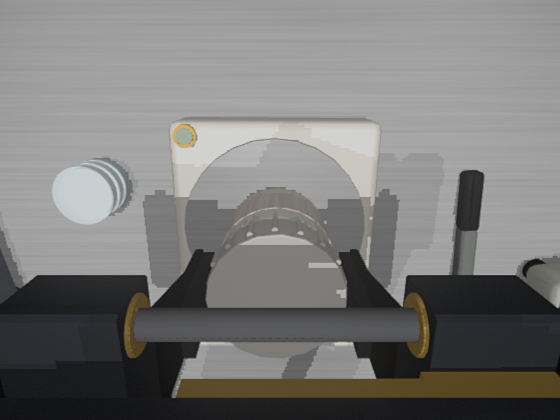

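The jar is centred (276) on the pan (275) and upright, about 6 mm above it. Final lowering.

Emit:
servo_tool(motion=[{"linear": [0, 0, 0.25], "twist": [0, 0, 0], "hand": 50}, {"linear": [0, 0, 0.2], "twist": [0, 0, 0], "hand": 50}, {"linear": [0, 0, 0.1], "twist": [0, 0, 0], "hand": 50}, {"linear": [0, 0, 0], "twist": [0, 0, 0], "hand": 50}, {"linear": [0, 0, 0], "twist": [0, 0, 0], "hand": 50}, {"linear": [0, 0, 0], "twist": [0, 0, 0], "hand": 50}, {"linear": [0, 0, 0], "twist": [0, 0, 0], "hand": 50}, {"linear": [0, 0, 0], "twist": [0, 0, 0], "hand": 50}])

```text
time: 40.65
ee_pos: [0.576, -0.1244, 0.098]
tcp_rot: [1.0, -0.0, -0.0, -0.0]
ft_force: [-0.0, 0.2, -2.2]
gripper_width: 0.671
```

Emit:
servo_tool(motion=[{"linear": [0, 0, 0.05], "twist": [0, 0, 0], "hand": 50}, {"linear": [0, 0, 0.05], "twist": [0, 0, 0], "hand": 50}, {"linear": [0, 0, 0], "twist": [0, 0, 0], "hand": 50}, {"linear": [0, 0, 0], "twist": [0, 0, 0], "hand": 50}, {"linear": [0, 0, 0], "twist": [0, 0, 0], "hand": 50}, {"linear": [0, 0, 0], "twist": [0, 0, 0], "hand": 50}, {"linear": [0, 0, 0], "twist": [0, 0, 0], "hand": 50}, {"linear": [0, 0, 0], "twist": [0, 0, 0], "hand": 50}])

```text
time: 41.45
ee_pos: [0.5763, -0.1245, 0.0978]
tcp_rot: [1.0, -0.0, 0.0, 0.0]
ft_force: [-3.0, 0.9, 4.7]
gripper_width: 0.668
```

Contact. Release, rise and back away.

Emit:
servo_tool(motion=[{"linear": [0, 0, -0.05], "twist": [0, 0, 0], "hand": 50}, {"linear": [0, 0, 0], "twist": [0, 0, 0], "hand": 75}, {"linear": [0, 0, 0], "twist": [0, 0, 0], "hand": 90}, {"linear": [0, 0, 0], "twist": [0, 0, 0], "hand": 100}, {"linear": [0, 0, 0], "twist": [0, 0, 0], "hand": 100}, {"linear": [0, 0, 0], "twist": [0, 0, 0], "hand": 100}, {"linear": [0, 0, -1], "twist": [0, 0, 0], "hand": 100}, {"linear": [0, 0, -3], "twist": [0, 0, 0], "hand": 100}])

```text
time: 42.25
ee_pos: [0.5736, -0.1236, 0.135]
tcp_rot: [1.0, -0.0, -0.003, -0.001]
ft_force: [-0.6, -0.6, 0.4]
gripper_width: 0.999
```

Emit:
servo_tool(motion=[{"linear": [0, 0, -4], "twist": [0, 0, 0], "hand": 100}, {"linear": [0, 0, -4], "twist": [0, 0, 0], "hand": 100}, {"linear": [-2, 0, -4], "twist": [0, 0, 0], "hand": 100}, {"linear": [-4, 0, -2], "twist": [0, 0, 0], "hand": 100}, {"linear": [-4, 0, 0], "twist": [0, 0, 0], "hand": 100}, {"linear": [-4, 0, 0], "twist": [0, 0, 0], "hand": 100}, {"linear": [-2, 0, 0], "twist": [0, 0, 0], "hand": 100}, {"linear": [0, 0, 0], "twist": [0, 0, 0], "hand": 100}])

```text
time: 43.05
ee_pos: [0.4146, -0.1244, 0.2787]
tcp_rot: [1.0, -0.001, 0.001, 0.001]
ft_force: [-0.1, -0.5, -0.1]
gripper_width: 1.001
```

```bash
python3 - <<'E'
from bench import *; import numpy as np,cv2
from h import *
s=read_state(); print(s["ee_pos"].round(4),s["ft_force"],s["time"])
for n in("wrist","top","scene"):
    c=camera(n); np.savez(n+"13.npz",**c); cv2.imwrite(f"pics/{n}13.png",c["frame"][:,:,::-1])
    W=cloud(c)
    for k,xy,h,r in(("flask",(.577,.151),.16,.019),("jar",(.576,-.124),.124,.03),("bottle",(.482,-.381),.166,.0195),("dish",(.592,-.001),.033,.0195)):
        m=(np.hypot(W[...,0]-xy[0],W[...,1]-xy[1])<.035)&(abs(W[...,2]-h)<.01)
        if m.sum()>150: s,e=center(c,m,h,.019); print(n,k,s.round(4),e.round(4),m.sum(),np.median(W[m],0).round(4))
E
```

```text
[ 0.4146 -0.1244  0.2787] [-0.10751779 -0.53339891 -0.114872  ] 43.05
wrist jar [ 0.5711 -0.1257  0.0266] 0.0054 1075 [ 0.5528 -0.1256  0.1237]
top flask [0.5737 0.152  0.0186] 0.0009 204 [0.5731 0.1519 0.1602]
top jar [ 0.5742 -0.1225  0.0285] 0.0009 449 [ 0.5744 -0.1228  0.1242]
top bottle [ 0.4808 -0.377   0.0192] 0.001 228 [ 0.4806 -0.3772  0.1657]
top dish [0.5916 0.002  0.0187] 0.0007 174 [0.5918 0.0017 0.0335]
scene flask [0.5781 0.147  0.0197] 0.0011 224 [0.578  0.1474 0.1591]
scene jar [ 0.5788 -0.1268  0.0295] 0.001 630 [ 0.5789 -0.1269  0.1233]
scene bottle [ 0.4857 -0.3811  0.0199] 0.0008 383 [ 0.4856 -0.3815  0.1652]
scene dish [ 0.5947 -0.0023  0.0195] 0.001 221 [ 0.5945 -0.0024  0.0321]
```

View pics/top13.png

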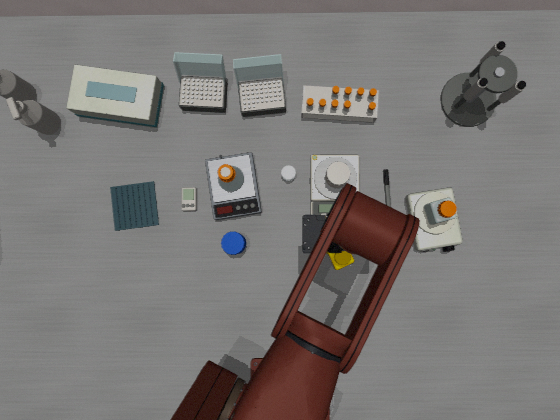

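View pics/scene13.png

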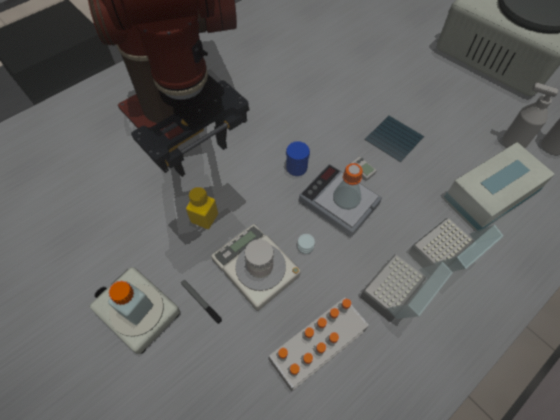

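All three vessels stand centred and upright. The dishes, marker and timer look undisturbed, and the gripper is clear (TCP at z 0.279). Handing in.

```bash
python3 -c "
from bench import *
print(finish_job())"
```

```text
the job is handed in; nothing more can be done
None
```

The three vessels are changed round and the job is handed in; it reports no verdict. I parked the jar on the mat, then moved the flask to the warming plate, the bottle to the stirrer and the jar to the balance. It took about 43 s of robot time.

- **Position:** in both the top and scene views, each vessel measured within about 4 mm of its plate's centre, against the 15 mm allowed.
- **Height:** the tops were at the expected heights, about 0.160 m for the flask, 0.166 m for the bottle and 0.124 m for the jar. That means all three are resting on their plates. I judged them upright by eye rather than measuring the angle.
- **Other items:** the dishes measured the same as at the start. The marker and timer I only compared by eye; they looked unmoved, though the arm partly hid the marker in the last top view.
- **Disagreements:** the top and scene cameras differed by 4–6 mm in absolute position throughout. I used their mean for the targets and compared vessel to plate within the same view. Two early move calls were refused because rows lacked keys, and nothing moved. Contact at set-down was light, a few newtons.

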